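# Shim the fixture supports and lock them

## Robot

A 7-joint arm with a two-finger parallel gripper is mounted at the origin on a cart in front of the work surface, level with it; the furniture and walls round the work are solid. World frame = base frame: x ahead of the robot, y to its left, z up, the work surface at z = 0. Lengths are in mm, angles in rad, forces in N, time in s.
With the tool pointing down it reaches from about 350 to 775 mm from the base axis. Payload 3.1 kg.
Tool frame: the origin (TCP) lies at the very end of the fingers, on their centre line; the grasp point (between the pads) lies grasp_offset behind it (grasp_offset is the distance from the TCP to the grasp point, in mm); z points along the fingers, y is the line along which they close (so a half turn about z gives the same grasp; the last joint's range is limited). The gripper opens to 85 mm and grips with 20 to 120 N. Pads are 22 mm wide; open, the fingers measure 114 mm over their backs; the gripper's body (76 mm by 85 mm) begins 54 mm behind the grasp point. The pads swing forward as they close: fully open they stand 13 mm farther back than shut.
Start: joints at [-1.377, 0.311, 0.014, 1.512, -0.004, 1.319, -0.027], TCP at [128.463, 534.803, 231.304] pointing down, gripper open.
Joint ranges: [-2.7, 2.7], [-0.3, 1.91], [-1.27, 1.3], [0.12, 2.57], [-1.44, 4.58], [0.2, 2.03], [-3.05, 3.05]. Speed limits (rad/s): [2.79, 2.79, 3.14, 3.14, 3.14, 3.14, 3.14].

## Interface

Orientations are given as a 3x3 rotation matrix whose columns are the frame's x, y, z axes.
In Python, from station import state, grab_frame, job_done, grasp_offset gives the robot as it stands. The module is installed in compiled form; this text tells all that it offers.
- The arm moves only by the tool drive_tool, never from a script. Its argument "series" is a list of rows, each an object of numbers: "jaw": the gripper command: -1 is fully open, 1 is shut, values between are in proportion; "tx", "ty", "tz": the shift along the tool's x, y, z in m; "wx", "wy", "wz": the turn, a rotation vector about the tool's x, y, z in rad. In form: [{"jaw": .., "tx": .., "ty": .., "tz": .., "wx": .., "wy": .., "wz": ..}, ...]. A call has 1 to 5 rows; each row is the pose to reach, as a shift and turn from the pose commanded when the call began, along the tool's axes at that moment; what a row does not reach only later rows make up. A row lasts 1/8 s, in which the tool goes at most 62.5 mm and 10.7 degrees, less where a joint would pass 70% of its speed; a pose out of reach is approached as far as the arm can. A call with a gripper value outside its range is refused whole. The fingers move at their own pace and stop on an object; the grip force is fixed at half the most. Time passes only in rows, so rows that repeat a pose let the fingers close. It gives the time, the measured TCP pose, the force, the opening and the grip force at its end, in the units of the state.
- state(): the state, without advancing time (a new reading comes with each control period).
- grab_frame(name): name is "side" or "top" or "wrist"; returns a dict with "image" (384x512x3 uint8, red, green, blue), "vertical_fov" (degrees; the focal length in pixels is half the picture's height over the tangent of half this angle, whatever the lens; pixels are square), "cx", "cy" (the principal point, pixels), "distortion" ([k1, k2, p1, p2, k3] as OpenCV has them; the pictures are not rectified), "position" and "orientation" of the camera in the world; the wrist camera has in their place "hand_eye" (4x4, takes a point from camera to tool coordinates, whose origin is the TCP and whose axes are the flange's). Camera axes: x right, y up, looking along -z (the intrinsics and any distortion apply to the point x, -y, -z); pixel columns grow to the right and rows downward; lengths in mm; the calibration is good to about 2 mm. A picture is of the moment at which its call begins: read the wrist's pose just before it. There is no depth.
- job_done(): hands the job in; it is judged then, once.
The state is a dict: "clock": time; "joint_pos": joint angles; "joint_velocities": joint speeds; "joint_efforts": joint torques, N m; "tool_pos": TCP position; "tool_rot": TCP orientation; "wrist_force": force on the tool from outside, world axes, zero at the start; "moment": the same for the moment, N m; "finger_gap": finger opening in mm; "gripper_force": force on a finger pad.
Only numpy, scipy, OpenCV 4.12 (cv2) and the standard library are available. Lean on these libraries where they do the work, as an engineer would, in place of code of your own. Each camera call takes 0.05 s, during which the arm holds its last target. There are 200 camera calls.

## Task

Each grey fixture support on the bench has an empty slot under it: by trial, find for each the metal shim that fits its slot snugly (the thickest that will go in) and slide it in as far as the back stop. When the shims are in, press the black locking cap on every support fully down. Do not shove the supports about or disturb the cutters, the phone or the tin; shims that are not needed may stay anywhere on the bench.

Things in the scene. Friction and masses are not known exactly. Their poses are not given: they have to be found in the camera images.
- support_1: grey painted fixture support, 4 kg, standing on the bench, 60 deep (its x) x 80 wide (y) x 46 high (z) mm; origin at the centre of its underside; x points from its open front (x = -30 mm) to its back. A slot runs in under it from the front, see its home point. Absent in some starts
- home_1 (a point): where a shim's centre comes when it is fully home in support_1: 13 mm in front of the slot's mouth, 9 mm above the bench; axes as the support's. Slot 46 mm wide, 42 mm deep to a solid back stop, the bench is its floor. Its height is not given and differs between supports: 1 to 2 mm more than the thickness of one shim; the next thicker shim jams at the mouth
- pin_1 (a joint): feeler pin: its round end hangs 4 mm into the slot from above, 12 mm behind the mouth, and only a snug shim lifts it (very light); reads 0 down, about 0.0024 m with the snug shim in, 0 with a thinner one; its tip shows on the support's top
- cap_top_1 (a point): centre of the top of the round black locking cap (30 diameter, 10 thick) on support_1; the cap stands on the top face, 5 mm behind its centre; top 66 mm above the bench when up, 56 mm when pressed home
- cap_1 (a joint): how far the locking cap of support_1 is pressed down: 0 up, 0.010 m fully home on the top face; starts at 0 to 0.003. A push of about 6 N moves it; it has no spring and stays where left
- support_2: grey painted fixture support, 4 kg, standing on the bench, 60 deep (its x) x 80 wide (y) x 46 high (z) mm; origin at the centre of its underside; x points from its open front (x = -30 mm) to its back. A slot runs in under it from the front, see its home point. Absent in some starts
- home_2 (a point): where a shim's centre comes when it is fully home in support_2: 13 mm in front of the slot's mouth, 9 mm above the bench; axes as the support's. Slot 46 mm wide, 42 mm deep to a solid back stop, the bench is its floor. Its height is not given and differs between supports: 1 to 2 mm more than the thickness of one shim; the next thicker shim jams at the mouth
- pin_2 (a joint): feeler pin: its round end hangs 4 mm into the slot from above, 12 mm behind the mouth, and only a snug shim lifts it (very light); reads 0 down, about 0.0024 m with the snug shim in, 0 with a thinner one; its tip shows on the support's top
- cap_top_2 (a point): centre of the top of the round black locking cap (30 diameter, 10 thick) on support_2; the cap stands on the top face, 5 mm behind its centre; top 66 mm above the bench when up, 56 mm when pressed home
- cap_2 (a joint): how far the locking cap of support_2 is pressed down: 0 up, 0.010 m fully home on the top face; starts at 0 to 0.003. A push of about 6 N moves it; it has no spring and stays where left
- support_3: grey painted fixture support, 4 kg, standing on the bench, 60 deep (its x) x 80 wide (y) x 46 high (z) mm; origin at the centre of its underside; x points from its open front (x = -30 mm) to its back. A slot runs in under it from the front, see its home point. Absent in some starts
- home_3 (a point): where a shim's centre comes when it is fully home in support_3: 13 mm in front of the slot's mouth, 9 mm above the bench; axes as the support's. Slot 46 mm wide, 42 mm deep to a solid back stop, the bench is its floor. Its height is not given and differs between supports: 1 to 2 mm more than the thickness of one shim; the next thicker shim jams at the mouth
- pin_3 (a joint): feeler pin: its round end hangs 4 mm into the slot from above, 12 mm behind the mouth, and only a snug shim lifts it (very light); reads 0 down, about 0.0024 m with the snug shim in, 0 with a thinner one; its tip shows on the support's top
- cap_top_3 (a point): centre of the top of the round black locking cap (30 diameter, 10 thick) on support_3; the cap stands on the top face, 5 mm behind its centre; top 66 mm above the bench when up, 56 mm when pressed home
- cap_3 (a joint): how far the locking cap of support_3 is pressed down: 0 up, 0.010 m fully home on the top face; starts at 0 to 0.003. A push of about 6 N moves it; it has no spring and stays where left
- shim_a_mid (a point): centre (half-way up) of a loose bare-metal shim plate, 110 long (x) x 36 wide (y) x 10 thick (z) mm, 0.12 kg, lying flat; alike end for end. Slid fully home in a slot its centre is at the support's home point and 68 mm sticks out
- shim_b_mid (a point): centre (half-way up) of a loose bare-metal shim plate, 110 long (x) x 36 wide (y) x 14 thick (z) mm, 0.12 kg, lying flat; alike end for end. Slid fully home in a slot its centre is at the support's home point and 68 mm sticks out
- shim_c_mid (a point): centre (half-way up) of a loose bare-metal shim plate, 110 long (x) x 36 wide (y) x 18 thick (z) mm, 0.12 kg, lying flat; alike end for end. Slid fully home in a slot its centre is at the support's home point and 68 mm sticks out
- shim_d_mid (a point): centre (half-way up) of a loose bare-metal shim plate, 110 long (x) x 36 wide (y) x 22 thick (z) mm, 0.12 kg, lying flat; alike end for end. Slid fully home in a slot its centre is at the support's home point and 68 mm sticks out
- flush_cutters: blue-handled cutters lying on the bench, 45x138x11 mm; bystander, origin at the centre of its underside
- phone: opened phone, 68x138x10 mm, lying on the bench; bystander, origin at the centre of its underside
- tin: round white tin, 56 diameter, 32 high, behind the supports; bystander, origin at the centre of its underside

How it is judged (in metres and radians):
On the way, in this order (a step that is already met when the one before it is completed fails the run):
1. every support has its snug shim slid home against the back stop (value of joint each of pin_1, pin_2, pin_3 above 0.0012 m and ((x of shim_b_mid in the frame of home_1 between -0.006 and 0.008 m and y of shim_b_mid in the frame of home_1 between -0.014 and 0.014 m) or (x of shim_c_mid in the frame of home_1 between -0.006 and 0.008 m and y of shim_c_mid in the frame of home_1 between -0.014 and 0.014 m) or (x of shim_d_mid in the frame of home_1 between -0.006 and 0.008 m and y of shim_d_mid in the frame of home_1 between -0.014 and 0.014 m)) and ((x of shim_b_mid in the frame of home_2 between -0.006 and 0.008 m and y of shim_b_mid in the frame of home_2 between -0.014 and 0.014 m) or (x of shim_c_mid in the frame of home_2 between -0.006 and 0.008 m and y of shim_c_mid in the frame of home_2 between -0.014 and 0.014 m) or (x of shim_d_mid in the frame of home_2 between -0.006 and 0.008 m and y of shim_d_mid in the frame of home_2 between -0.014 and 0.014 m)) and ((x of shim_b_mid in the frame of home_3 between -0.006 and 0.008 m and y of shim_b_mid in the frame of home_3 between -0.014 and 0.014 m) or (x of shim_c_mid in the frame of home_3 between -0.006 and 0.008 m and y of shim_c_mid in the frame of home_3 between -0.014 and 0.014 m) or (x of shim_d_mid in the frame of home_3 between -0.006 and 0.008 m and y of shim_d_mid in the frame of home_3 between -0.014 and 0.014 m))), for 0.2 s.
2. every locking cap is pressed home (value of joint each of cap_1, cap_2, cap_3 above 0.008 m), for 0.2 s.
At the end, for the whole second after the job is handed in: in every support present a shim that lifts the feeler pin (over 1.2 mm, so the snug one) lies in the slot with its centre no more than 6 mm short of the home point, and its cap is pressed down at least 8 of 10 mm (all of step 1 and all of step 2); the robot touches nothing.
It fails at once if the cutters, phone or tin are moved more than 30 mm (distance of any of flush_cutters, phone, tin from where it was at the start of the episode above 0.03 m).
It fails at once if a support is moved more than 30 mm (distance of any of support_1, support_2, support_3 from where it was at the start of the episode above 0.03 m).
Of support_1, support_2, support_3 only 2 to 3 are there at a start; the rules pass over those that are not, and their reading is None.
At some moment in a run one of shim_b, shim_c, shim_d may be knocked a few centimetres aside while the robot is not near it.
Once in a run the grip may slacken for a moment while it holds something.
It also fails if it takes over 210 s, if anything falls off the work surface, if the arm or the gripper's body presses on something with over 40 N, if the wrist force passes 120 N, or if a joint passes its speed limit or range.

## Working session

There is one attempt and no reset: what is moved stays moved. The work goes in short steps, Python scripts to look and compute and a tool call to move; the robot and the scene stay as the last step left them, time stands still between calls to the robot, and variables do not carry over. Pictures are saved under pics/ and viewed, at most 14 in all, crops included, and the job is handed in when it is done.

Besides the shell and the picture viewer there is one more tool, called after ">>>" as name(argument=value, ...) on one line, values as JSON. drive_tool: Moves the arm, as the interface text tells. Its arguments: {"type":"object","properties":{"series":{"type":"array","items":{"type":"object","properties":{"jaw":{"type":"number"},"tx":{"type":"number"},"ty":{"type":"number"},"tz":{"type":"number"},"wx":{"type":"number"},"wy":{"type":"number"},"wz":{"type":"number"}}}}},"required":["series"]}

```bash
mkdir -p pics; cat > h.py <<'E'
import numpy as np, cv2
from station import state, grab_frame, grasp_offset
def save(f,name): cv2.imwrite('pics/'+name, cv2.cvtColor(f['image'],cv2.COLOR_RGB2BGR))
def campose(f,s=None):
    if 'position' in f and f.get('position') is not None:
        return np.array(f['position'],float), np.array(f['orientation'],float).reshape(3,3)
    H=np.array(f['hand_eye'],float).reshape(4,4); R=np.array(s['tool_rot']).reshape(3,3); t=np.array(s['tool_pos'])
    return R@H[:3,3]+t, R@H[:3,:3]
def K(f):
    h=f['image'].shape[0]; fl=h/2/np.tan(np.radians(f['vertical_fov'])/2)
    return np.array([[fl,0,f['cx']],[0,fl,f['cy']],[0,0,1]])
def px2w(f,uv,z,s=None):
    p,R=campose(f,s)
    n=cv2.undistortPoints(np.array(uv,float).reshape(-1,1,2),K(f),np.array(f['distortion'],float)).reshape(-1,2)
    d=np.c_[n[:,0],-n[:,1],-np.ones(len(n))]@R.T
    return p+d*((z-p[2])/d[:,2])[:,None]
def w2px(f,P,s=None):
    p,R=campose(f,s); c=(np.array(P,float).reshape(-1,3)-p)@R
    c=c*[1,-1,-1]
    return cv2.projectPoints(c,np.zeros(3),np.zeros(3),K(f),np.array(f['distortion'],float))[0].reshape(-1,2)
E
python3 - <<'E'
from h import *
s=state(); print(s, grasp_offset() if callable(grasp_offset) else grasp_offset)
for n in ['side','top','wrist']:
    f=grab_frame(n); save(f,n+'0.png'); print({k:v for k,v in f.items() if k!='image'})
E
```

```text
{'clock': 0.0, 'joint_pos': array([-1.37671985,  0.31172325,  0.0140086 ,  1.51312064, -0.00443284,
        1.31921046, -0.02721512]), 'joint_velocities': array([-2.67427156e-04, -5.28981612e-04, -4.87227766e-04,  7.50400071e-04,
       -1.18557264e-05, -1.75095532e-03, -3.24097677e-04]), 'joint_efforts': array([-1.26799491e-04, -3.79916203e+01,  1.45667042e-01, -2.30587399e+01,
        1.22055790e-02,  1.39638726e-02, -5.90834176e-06]), 'tool_pos': array([128.28734936, 534.04375271, 230.19678342]), 'tool_rot': array([[-9.72341997e-01,  2.33561113e-01, -4.97597014e-04],
       [ 2.33561632e-01,  9.72339089e-01, -2.37918637e-03],
       [-7.18523907e-05, -2.42960240e-03, -9.99997046e-01]]), 'wrist_force': array([ 0.02970007,  0.06283455, -0.75159045]), 'moment': array([-0.04588961,  0.01022937,  0.0074714 ]), 'gripper_force': 0.0, 'finger_gap': 85.31626154939065} 18.700000000000003
{'vertical_fov': 51.986592568015126, 'cx': 252.37349222109728, 'cy': 195.25938399947262, 'distortion': array([-0.10528472,  0.        ,  0.        ,  0.        ,  0.        ]), 'position': array([ 553.21044
[... 429 characters left out ...]
1562104]), 'orientation': array([[-0.02548162,  0.98160952, -0.18919156],
       [-0.99922115, -0.0307137 , -0.02477431],
       [-0.03012947,  0.18841292,  0.98162762]])}
{'vertical_fov': 63.99012217470964, 'cx': 252.7089291327263, 'cy': 193.08266426730157, 'distortion': array([-0.00784196,  0.        ,  0.        ,  0.        ,  0.        ]), 'hand_eye': array([[ 7.94236457e-04,  9.51509971e-01,  3.07616879e-01,
         7.88657531e+01],
       [ 9.99999643e-01, -8.44448238e-04,  3.01178022e-05,
         3.49746158e-01],
       [ 2.88423921e-04,  3.07616746e-01, -9.51510302e-01,
        -1.41967949e+02],
       [ 0.00000000e+00,  0.00000000e+00,  0.00000000e+00,
         1.00000000e+00]])}
```

View pics/top0.png

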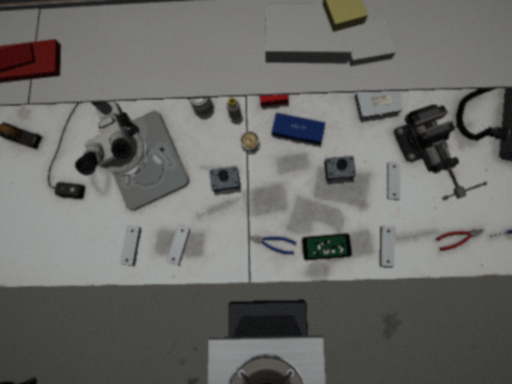

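View pics/side0.png

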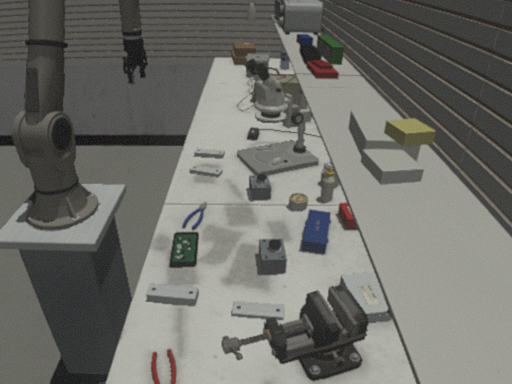

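The top view shows two supports at about (225,180) and (340,169) and four shims at about (131,245), (180,244), (393,181) and (387,246). The tin is at (249,141), the cutters at (272,243) and the phone at (327,246). The side view shows the same layout, with the supports facing the robot.

```bash
cat > meas.py <<'E'
from h import *
f=grab_frame('top'); im=f['image']
hsv=cv2.cvtColor(im,cv2.COLOR_RGB2HSV)
for name,(u,v) in dict(s131=(131,245),s180=(180,244),s393=(393,181),s387=(387,246),sup225=(225,180),sup340=(340,169),bg=(150,215)).items():
    print(name, im[v,u], im[v-10:v+11:5,u].tolist())
c=cv2.resize(im[90:290,100:420],None,fx=2.5,fy=2.5,interpolation=cv2.INTER_CUBIC)
cv2.imwrite('pics/crop.png',cv2.cvtColor(c,cv2.COLOR_RGB2BGR))
E
python3 meas.py
python3 - <<'E'
from h import *
f=grab_frame('top')
for uv,z in [((131,245),12),((180,244),12),((393,181),12),((387,246),12),((225,180),46),((340,169),46),((249,141),32),((272,243),5),((327,246),10)]: print(uv,px2w(f,uv,z)[0].round())
E
```

```text
s131 [135 137 137] [[137, 139, 140], [136, 139, 138], [135, 137, 137], [136, 137, 139], [134, 137, 137]]
s180 [145 148 148] [[145, 147, 148], [144, 148, 147], [145, 148, 148], [144, 147, 147], [122, 125, 127]]
s393 [133 136 136] [[135, 138, 139], [134, 136, 137], [133, 136, 136], [135, 137, 138], [130, 134, 133]]
s387 [133 136 137] [[135, 137, 137], [132, 135, 135], [133, 136, 137], [134, 135, 136], [131, 133, 132]]
sup225 [33 34 37] [[45, 47, 49], [21, 19, 22], [33, 34, 37], [78, 82, 85], [42, 43, 44]]
sup340 [35 34 36] [[32, 34, 37], [13, 14, 15], [35, 34, 36], [72, 76, 80], [36, 36, 36]]
bg [157 157 155] [[134, 134, 131], [152, 149, 147], [157, 157, 155], [155, 156, 154], [155, 155, 151]]
(131, 245) [412. 379.  12.]
(180, 244) [411. 236.  12.]
(393, 181) [ 576. -385.   12.]
(387, 246) [ 389. -351.   12.]
(225, 180) [587. 101.  46.]
(340, 169) [ 608. -226.   46.]
(249, 141) [705.  31.  32.]
(272, 243) [407. -27.   5.]
(327, 246) [ 394. -182.   10.]
```

View pics/crop.png

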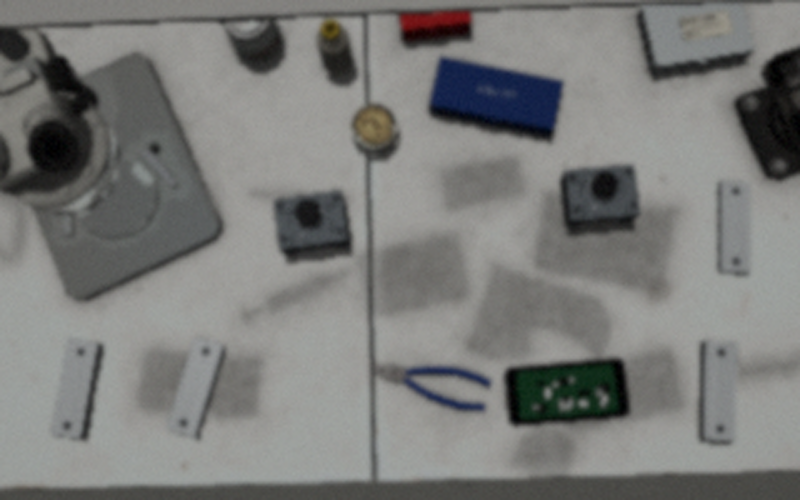

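Crop: both supports show a slight counterclockwise yaw and their fronts face the robot. All four shims are visible. Next is a closer wrist view of the left pair.

```bash
cat >> h.py <<'E'
from scipy.spatial.transform import Rotation as Ro
def Rd(yaw,tilt=0):
    """tool down, tool x pointing at world heading yaw(deg); tilt(deg) about tool y"""
    y=np.radians(yaw); X=np.array([np.cos(y),np.sin(y),0]); Z=np.array([0,0,-1.]); Y=np.cross(Z,X)
    return np.c_[X,Y,Z]@Ro.from_euler('y',tilt,degrees=True).as_matrix()
def go(pos,yaw,tilt=0):
    s=state(); R=np.array(s['tool_rot']).reshape(3,3); T=Rd(yaw,tilt)
    d=R.T@(np.array(pos)-np.array(s['tool_pos'])); w=Ro.from_matrix(R.T@T).as_rotvec()
    print('t',(d/1000).round(4),'w',w.round(3),'|d|',np.linalg.norm(d).round(),'rows',np.ceil(max(np.linalg.norm(d)/62.5,np.degrees(np.linalg.norm(w))/10.7)))
def st():
    s=state(); R=np.array(s['tool_rot']).reshape(3,3)
    print('t%.2f'%s['clock'],'tcp',np.array(s['tool_pos']).round(1),'yaw %.1f'%np.degrees(np.arctan2(R[1,0],R[0,0])),'F',np.array(s['wrist_force']).round(1),'gap %.1f'%s['finger_gap'],'gf %.1f'%s['gripper_force'])
E
python3 -c "
from h import *
go((400,308,110),180)"
```

```text
t [-0.317  -0.1566  0.121 ] w [-0.001 -0.    -0.236] |d| 374.0 rows 6.0
```

>>> drive_tool(series=[{"jaw": -1, "tx": -0.053, "ty": -0.026, "tz": 0.02, "wz": -0.04}, {"jaw": -1, "tx": -0.106, "ty": -0.052, "tz": 0.04, "wz": -0.1}, {"jaw": -1, "tx": -0.158, "ty": -0.078, "tz": 0.06, "wz": -0.16}, {"jaw": -1, "tx": -0.211, "ty": -0.104, "tz": 0.08, "wz": -0.2}, {"jaw": -1, "tx": -0.264, "ty": -0.13, "tz": 0.1, "wz": -0.236}])

```text
$.series[0]: bad value
```

```bash
python3 -c "
from h import *
go((400,308,110),180)"
```

```text
t [-0.317  -0.1566  0.121 ] w [-0.001 -0.    -0.236] |d| 374.0 rows 6.0
```

>>> drive_tool(series=[{"jaw": -1, "tx": -0.053, "ty": -0.026, "tz": 0.02, "wx": 0, "wy": 0, "wz": -0.04}, {"jaw": -1, "tx": -0.106, "ty": -0.052, "tz": 0.04, "wx": 0, "wy": 0, "wz": -0.1}, {"jaw": -1, "tx": -0.158, "ty": -0.078, "tz": 0.06, "wx": 0, "wy": 0, "wz": -0.16}, {"jaw": -1, "tx": -0.211, "ty": -0.104, "tz": 0.08, "wx": 0, "wy": 0, "wz": -0.2}, {"jaw": -1, "tx": -0.264, "ty": -0.13, "tz": 0.1, "wx": 0, "wy": 0, "wz": -0.236}])

```text
clock: 0.88
tool_pos: [356.1, 345.6, 130.9]
tool_rot: [[-1.0, -0.002, 0.001], [-0.002, 1.0, 0.001], [-0.001, 0.001, -1.0]]
wrist_force: [0.2, 0.7, 0.8]
finger_gap: 85.0
gripper_force: 0.0
```

```bash
python3 -c "
from h import *
st();go((400,308,110),180)"
```

```text
t0.88 tcp [356.1 345.6 130.9] yaw -179.9 F [0.2 0.7 0.8] gap 85.0 gf 0.0
t [-0.0438 -0.0377  0.0209] w [0.001 0.001 0.002] |d| 61.0 rows 1.0
```

>>> drive_tool(series=[{"jaw": -1, "tx": -0.044, "ty": -0.038, "tz": 0.021, "wx": 0, "wy": 0, "wz": 0}, {"jaw": -1, "tx": -0.044, "ty": -0.038, "tz": 0.021, "wx": 0, "wy": 0, "wz": 0}])

```text
clock: 1.12
tool_pos: [402.4, 302.2, 108.7]
tool_rot: [[-1.0, 0.011, -0.0], [0.011, 1.0, -0.005], [0.0, -0.005, -1.0]]
wrist_force: [-0.3, 0.2, -0.3]
finger_gap: 85.6
gripper_force: 0.0
```

```bash
python3 -c "
from h import *
st();s=state();f=grab_frame('wrist');np.savez('w1.npz',im=f['image'],**{k:f[k] for k in f if k!='image'},p=s['tool_pos'],R=s['tool_rot']);save(f,'w1.png')"
```

```text
t1.12 tcp [402.4 302.2 108.7] yaw 179.4 F [-0.3  0.2 -0.3] gap 85.6 gf 0.0
```

View pics/w1.png

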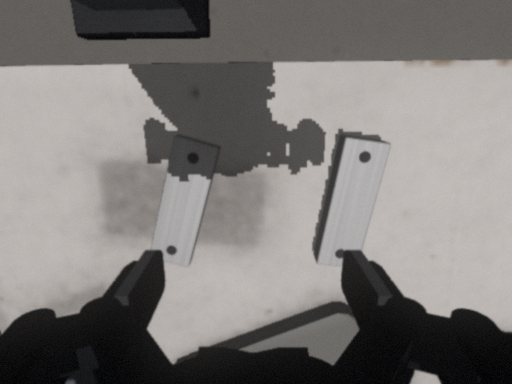

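Wrist view: image up is toward the robot and image right is +Y. The right shim (L1, y≈379) has corners near (343,137), (389,142), (362,266) and (317,262), and its side wall is clearly visible, so it is thick. The left shim (L2) has corners near (178,135), (219,149), (187,265) and (152,250), with little side wall.

```bash
cat > m.py <<'E'
from h import *
import sys
def load(n):
    d=np.load(n); f={k:d[k] for k in d.files}; f['image']=f.pop('im'); return f,{'tool_pos':f['p'],'tool_rot':f['R']}
def shim(f,s,c):
    g=cv2.cvtColor(f['image'],cv2.COLOR_RGB2GRAY)
    c=cv2.cornerSubPix(g,np.array(c,np.float32).reshape(-1,1,2),(4,4),(-1,-1),(3,50,0.01)).reshape(-1,2)
    print(c.round(1).tolist())
    for z in (10,14,18,22):
        P=px2w(f,c,z,s)[:,:2]; e=np.linalg.norm(P-np.roll(P,-1,0),axis=1)
        a=(P[2]+P[3]-P[0]-P[1])
        print(z,'edges',e.round(1),'ctr',P.mean(0).round(1),'yaw %.1f'%np.degrees(np.arctan2(a[1],a[0])))
E
python3 - <<'E'
from m import *
f,s=load('w1.npz')
shim(f,s,[(178,135),(219,149),(187,265),(152,250)])
shim(f,s,[(343,137),(389,142),(362,266),(317,262)])
E
```

```text
[[178.0, 135.0], [220.39999389648438, 146.60000610351562], [187.8000030517578, 266.3999938964844], [152.0, 250.0]]
10 edges [ 33.9 112.2  34.5 104.5] ctr [409.8 244.5] yaw -17.5
14 edges [ 33.3 110.3  34.  102.8] ctr [408.3 245.5] yaw -17.5
18 edges [ 32.8 108.4  33.4 101.1] ctr [406.9 246.5] yaw -17.5
22 edges [ 32.2 106.6  32.8  99.3] ctr [405.5 247.5] yaw -17.5
[[345.6000061035156, 137.1999969482422], [390.79998779296875, 143.60000610351562], [359.29998779296875, 264.70001220703125], [316.5, 262.6000061035156]]
10 edges [ 36.1 108.4  38.3 111.5] ctr [413.5 384.8] yaw -8.1
14 edges [ 35.5 106.6  37.6 109.7] ctr [412.  383.4] yaw -8.1
18 edges [ 34.9 104.8  37.  107.8] ctr [410.5 382.1] yaw -8.1
22 edges [ 34.3 103.   36.4 105.9] ctr [409.  380.8] yaw -8.1
```

```bash
python3 -c "
from h import *
go((411,382,50),180)"
```

```text
t [-0.0104  0.0763  0.0592] w [-0.002 -0.001 -0.006] |d| 97.0 rows 2.0
```

>>> drive_tool(series=[{"jaw": 1, "tx": -0.01, "ty": 0.076, "tz": 0.0, "wx": 0, "wy": 0, "wz": 0}, {"jaw": 1, "tx": -0.01, "ty": 0.076, "tz": 0.0, "wx": 0, "wy": 0, "wz": 0}, {"jaw": 1, "tx": -0.01, "ty": 0.076, "tz": 0.05, "wx": 0, "wy": 0, "wz": 0}, {"jaw": 1, "tx": -0.01, "ty": 0.076, "tz": 0.075, "wx": 0, "wy": 0, "wz": 0}, {"jaw": 1, "tx": -0.01, "ty": 0.076, "tz": 0.079, "wx": 0, "wy": 0, "wz": 0}])

```text
clock: 1.8
tool_pos: [406.2, 384.9, 29.7]
tool_rot: [[-1.0, -0.003, -0.004], [-0.003, 1.0, -0.002], [0.004, -0.002, -1.0]]
wrist_force: [0.2, -1.1, 0.3]
finger_gap: 0.1
gripper_force: 0.0
```

>>> drive_tool(series=[{"jaw": 1, "tx": 0, "ty": 0, "tz": 0.003, "wx": 0, "wy": 0, "wz": 0}, {"jaw": 1, "tx": 0, "ty": 0, "tz": 0.005, "wx": 0, "wy": 0, "wz": 0}])

```text
clock: 2.05
tool_pos: [409.5, 385.9, 27.7]
tool_rot: [[-1.0, -0.001, 0.002], [-0.001, 1.0, 0.002], [-0.002, 0.002, -1.0]]
wrist_force: [0.4, -0.0, -0.3]
finger_gap: 0.1
gripper_force: 0.0
```

>>> drive_tool(series=[{"jaw": 1, "tx": 0, "ty": 0, "tz": 0.002, "wx": 0, "wy": 0, "wz": 0}, {"jaw": 1, "tx": 0, "ty": 0, "tz": 0.003, "wx": 0, "wy": 0, "wz": 0}])

```text
clock: 2.3
tool_pos: [409.1, 384.9, 23.8]
tool_rot: [[-1.0, -0.0, 0.001], [-0.0, 1.0, 0.001], [-0.001, 0.001, -1.0]]
wrist_force: [-0.7, 0.1, -0.1]
finger_gap: -0.1
gripper_force: 0.0
```

>>> drive_tool(series=[{"jaw": 1, "tx": 0, "ty": 0, "tz": 0.002, "wx": 0, "wy": 0, "wz": 0}, {"jaw": 1, "tx": 0, "ty": 0, "tz": 0.002, "wx": 0, "wy": 0, "wz": 0}])

```text
clock: 2.55
tool_pos: [408.7, 384.6, 21.2]
tool_rot: [[-1.0, -0.0, -0.0], [-0.0, 1.0, -0.0], [0.0, -0.0, -1.0]]
wrist_force: [-0.5, -0.2, 0.4]
finger_gap: -0.4
gripper_force: 0.0
```

>>> drive_tool(series=[{"jaw": 1, "tx": 0, "ty": 0, "tz": 0.002, "wx": 0, "wy": 0, "wz": 0}, {"jaw": 1, "tx": 0, "ty": 0, "tz": 0.002, "wx": 0, "wy": 0, "wz": 0}])

```text
clock: 2.8
tool_pos: [408.6, 384.6, 19.1]
tool_rot: [[-1.0, -0.0, -0.0], [-0.0, 1.0, -0.0], [0.0, -0.0, -1.0]]
wrist_force: [0.4, -0.2, 0.3]
finger_gap: 0.0
gripper_force: 0.0
```

Not 22 thick. Continue.

>>> drive_tool(series=[{"jaw": 1, "tx": 0, "ty": 0, "tz": 0.002, "wx": 0, "wy": 0, "wz": 0}, {"jaw": 1, "tx": 0, "ty": 0, "tz": 0.002, "wx": 0, "wy": 0, "wz": 0}])

```text
clock: 3.05
tool_pos: [409.0, 384.9, 18.2]
tool_rot: [[-1.0, -0.0, 0.0], [-0.0, 1.0, 0.0], [-0.0, 0.0, -1.0]]
wrist_force: [-1.7, -0.4, 5.4]
finger_gap: 0.0
gripper_force: 2.5
```

>>> drive_tool(series=[{"jaw": 1, "tx": 0, "ty": 0, "tz": 0.002, "wx": 0, "wy": 0, "wz": 0}, {"jaw": 1, "tx": 0, "ty": 0, "tz": 0.002, "wx": 0, "wy": 0, "wz": 0}])

```text
clock: 3.3
tool_pos: [409.0, 385.0, 18.1]
tool_rot: [[-1.0, -0.0, 0.0], [-0.0, 1.0, 0.001], [-0.0, 0.001, -1.0]]
wrist_force: [-4.5, -4.4, 16.7]
finger_gap: 0.1
gripper_force: 8.1
```

L1 is 18 mm thick, so it is shim c. L2 next.

>>> drive_tool(series=[{"jaw": 1, "tx": 0, "ty": 0, "tz": -0.02, "wx": 0, "wy": 0, "wz": 0}, {"jaw": 1, "tx": 0, "ty": -0.06, "tz": -0.025, "wx": 0, "wy": 0, "wz": 0}, {"jaw": 1, "tx": 0, "ty": -0.12, "tz": -0.02, "wx": 0, "wy": 0, "wz": 0}, {"jaw": 1, "tx": 0, "ty": -0.14, "tz": -0.01, "wx": 0, "wy": 0, "wz": 0}, {"jaw": 1, "tx": 0, "ty": -0.14, "tz": -0.005, "wx": 0, "wy": 0, "wz": 0}])

```text
clock: 3.92
tool_pos: [408.9, 242.6, 20.0]
tool_rot: [[-1.0, 0.004, -0.001], [0.004, 1.0, -0.001], [0.001, -0.001, -1.0]]
wrist_force: [0.0, 1.0, -0.6]
finger_gap: -0.1
gripper_force: 0.0
```

>>> drive_tool(series=[{"jaw": 1, "tx": 0, "ty": 0, "tz": 0.002, "wx": 0, "wy": 0, "wz": 0}, {"jaw": 1, "tx": 0, "ty": 0, "tz": 0.003, "wx": 0, "wy": 0, "wz": 0}])

```text
clock: 4.18
tool_pos: [408.8, 246.9, 17.4]
tool_rot: [[-1.0, -0.003, 0.0], [-0.003, 1.0, 0.001], [-0.0, 0.001, -1.0]]
wrist_force: [-0.5, 0.3, -0.1]
finger_gap: 0.4
gripper_force: 0.0
```

>>> drive_tool(series=[{"jaw": 1, "tx": 0, "ty": 0, "tz": 0.002, "wx": 0, "wy": 0, "wz": 0}, {"jaw": 1, "tx": 0, "ty": 0, "tz": 0.003, "wx": 0, "wy": 0, "wz": 0}])

```text
clock: 4.42
tool_pos: [408.8, 245.4, 14.2]
tool_rot: [[-1.0, -0.001, 0.0], [-0.001, 1.0, 0.0], [-0.0, 0.0, -1.0]]
wrist_force: [-0.7, 0.8, -0.2]
finger_gap: 0.3
gripper_force: 0.0
```

>>> drive_tool(series=[{"jaw": 1, "tx": 0, "ty": 0, "tz": 0.001, "wx": 0, "wy": 0, "wz": 0}, {"jaw": 1, "tx": 0, "ty": 0, "tz": 0.002, "wx": 0, "wy": 0, "wz": 0}])

```text
clock: 4.68
tool_pos: [408.8, 245.4, 14.0]
tool_rot: [[-1.0, -0.001, -0.0], [-0.001, 1.0, 0.001], [0.0, 0.001, -1.0]]
wrist_force: [-5.2, -1.7, 18.7]
finger_gap: 0.2
gripper_force: 9.8
```

L2 is 14 mm thick, so it is shim b. The right pair is therefore a and d. In the side view the nearer-front one (R2 at 389,-351) looks thicker, so it should be d. Next is a tilted look at the left support's slot.

>>> drive_tool(series=[{"jaw": 1, "tx": 0, "ty": 0, "tz": -0.04, "wx": 0, "wy": 0, "wz": 0}, {"jaw": 1, "tx": 0, "ty": -0.02, "tz": -0.08, "wx": 0, "wy": 0, "wz": 0}])

```text
clock: 4.92
tool_pos: [408.5, 226.2, 93.2]
tool_rot: [[-1.0, -0.004, -0.0], [-0.004, 1.0, 0.001], [0.0, 0.001, -1.0]]
wrist_force: [1.0, -0.4, -0.2]
finger_gap: 0.1
gripper_force: 0.0
```

```bash
python3 -c "
from h import *
st();go((515,101,70),180,-42)"
```

```text
t4.92 tcp [408.5 226.2  93.2] yaw -179.8 F [ 1.  -0.4 -0.2] gap 0.1 gf 0.0
t [-0.1061 -0.1256  0.0231] w [ 0.002 -0.733  0.003] |d| 166.0 rows 4.0
```

>>> drive_tool(series=[{"jaw": 1, "tx": -0.03, "ty": -0.04, "tz": 0.0, "wx": 0, "wy": -0.18, "wz": 0}, {"jaw": 1, "tx": -0.06, "ty": -0.08, "tz": 0.01, "wx": 0, "wy": -0.36, "wz": 0}, {"jaw": 1, "tx": -0.09, "ty": -0.12, "tz": 0.02, "wx": 0, "wy": -0.54, "wz": 0}, {"jaw": 1, "tx": -0.106, "ty": -0.126, "tz": 0.023, "wx": 0, "wy": -0.73, "wz": 0}, {"jaw": 1, "tx": -0.106, "ty": -0.126, "tz": 0.023, "wx": 0, "wy": -0.73, "wz": 0}])

```text
clock: 5.55
tool_pos: [510.1, 79.3, 79.1]
tool_rot: [[-0.839, 0.064, 0.541], [0.011, 0.995, -0.101], [-0.545, -0.079, -0.835]]
wrist_force: [0.6, -0.5, 0.9]
finger_gap: 0.2
gripper_force: 0.0
```

```bash
cat > snap.py <<'E'
import sys
from h import *
n=sys.argv[1]; st();s=state();f=grab_frame('wrist');np.savez(n+'.npz',im=f['image'],**{k:f[k] for k in f if k!='image'},p=s['tool_pos'],R=s['tool_rot']);save(f,n+'.png'); print(s['joint_pos'].round(2))
E
python3 snap.py w2
```

```text
t5.55 tcp [510.1  79.3  79.1] yaw 179.3 F [ 0.6 -0.5  0.9] gap 0.2 gf 0.0
[-0.66  0.17  0.28  2.33  1.07  0.3   0.15]
```

View pics/w2.png

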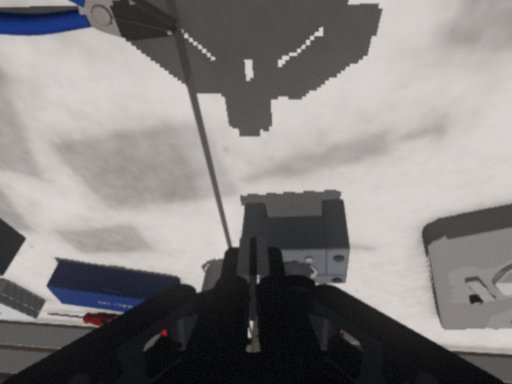

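```bash
python3 -c "
from m import *
f,s=load('w2.npz')
c=cv2.convertScaleAbs(f['image'][170:300,215:375],alpha=1.8,beta=10)
c=cv2.resize(c,None,fx=4,fy=4,interpolation=cv2.INTER_CUBIC)[::-1,::-1]
cv2.imwrite('pics/w2c.png',cv2.cvtColor(c,cv2.COLOR_RGB2BGR))"
```

```text
(no output)
```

View pics/w2c.png

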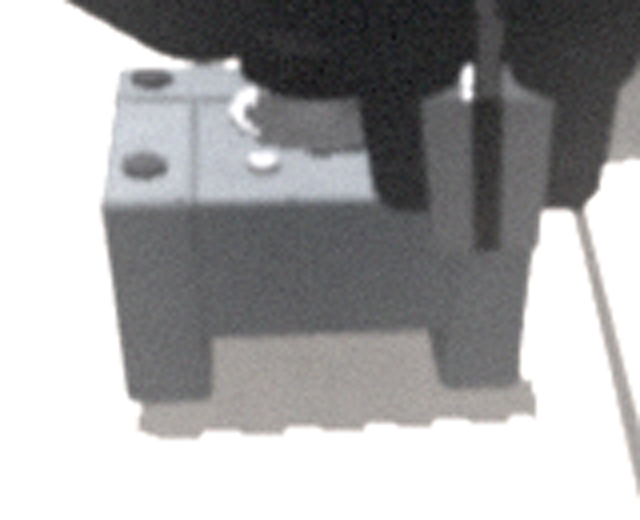

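The rotated crop shows the left support's front. The slot's top edge runs from (212,338) to (430,330), the feet bottoms are near (127,402)-(212,400) and (445,388)-(520,388), and the pin tip is at (262,160).

```bash
cat > slot.py <<'E'
from m import *
def analyse(f,s,conv,feet,slot,top):
    F=px2w(f,conv(feet),0,s); print('feet',F.round(1).tolist())
    p,R=campose(f,s)
    A=np.c_[F[:,1],np.ones(len(F))]; m,b=np.linalg.lstsq(A,F[:,0],rcond=None)[0]   # x=m*y+b
    print('yaw %.1f'%np.degrees(np.arctan(-m)))
    for nm,L in (('slot',slot),('top',top)):
        Q=px2w(f,conv(L),0,s); d=Q-p; t=(m*p[1]+b-p[0])/(d[:,0]-m*d[:,1]); print(nm,(p+d*t[:,None]).round(1).tolist())
    return m,b
E
python3 - <<'E'
from slot import *
f,s=load('w2.npz')
conv=lambda L:[(215+160-u/4-.5,170+130-v/4-.5) for u,v in L]
analyse(f,s,conv,[(127,402),(212,400),(445,388),(520,388)],[(212,338),(321,334),(430,330)],[(105,205),(250,200)])
print(px2w(f,conv([(105,205),(250,202),(370,198)]),46,s).round(1).tolist(), px2w(f,conv([(262,160)]),46,s).round(1))
E
```

```text
feet [[562.6, 142.0, 0.0], [563.9, 125.6, 0.0], [569.8, 78.6, 0.0], [570.4, 62.8, -0.0]]
yaw 6.0
slot [[564.3, 124.7, 14.9], [566.5, 103.9, 15.0], [568.8, 82.5, 15.2]]
top [[562.6, 141.3, 44.1], [565.2, 116.3, 44.7]]
[[559.2, 140.5, 46.0], [562.2, 116.0, 46.0], [565.4, 95.0, 46.0]] [[578.3 115.2  46. ]]
```

The left slot is about 15 mm high, so it takes shim b (14, L2). Move over b with the jaw open.

```bash
python3 -c "
from h import *
go((385,253,100),163)"
```

```text
t [ 0.0943  0.1642 -0.1034] w [-0.012  0.584  0.249] |d| 216.0 rows 4.0
```

>>> drive_tool(series=[{"jaw": -1, "tx": 0.03, "ty": 0.05, "tz": -0.035, "wx": 0, "wy": 0.14, "wz": 0.06}, {"jaw": -1, "tx": 0.06, "ty": 0.1, "tz": -0.07, "wx": 0, "wy": 0.28, "wz": 0.12}, {"jaw": -1, "tx": 0.094, "ty": 0.15, "tz": -0.1, "wx": -0.01, "wy": 0.44, "wz": 0.18}, {"jaw": -1, "tx": 0.094, "ty": 0.164, "tz": -0.103, "wx": -0.012, "wy": 0.584, "wz": 0.249}, {"jaw": -1, "tx": 0.094, "ty": 0.164, "tz": -0.103, "wx": -0.012, "wy": 0.584, "wz": 0.249}])

```text
clock: 6.22
tool_pos: [385.7, 259.8, 102.7]
tool_rot: [[-0.958, 0.287, -0.003], [0.287, 0.958, 0.011], [0.006, 0.01, -1.0]]
wrist_force: [0.1, -0.8, -0.8]
finger_gap: 85.1
gripper_force: 0.0
```

```bash
python3 snap.py w3
```

```text
t6.22 tcp [385.7 259.8 102.7] yaw 163.3 F [ 0.1 -0.8 -0.8] gap 85.1 gf 0.0
[-0.59  0.26 -0.04  1.92 -0.    0.96  0.65]
```

View pics/w3.png

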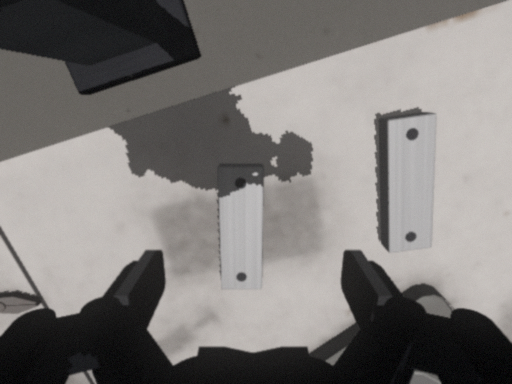

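Wrist view: b is fully visible, with corners (218,165), (264,164), (262,290) and (221,289). c is at right, with corners (387,115), (436,112), (432,247) and (390,251).

```bash
python3 - <<'E'
from m import *
f,s=load('w3.npz')
shim(f,s,[(218,165),(264,164),(262,290),(221,289)])
shim(f,s,[(387,115),(436,112),(432,247),(390,251)])
E
```

```text
[[218.5, 163.8000030517578], [263.20001220703125, 165.0], [260.6000061035156, 289.29998779296875], [220.8000030517578, 289.70001220703125]]
10 edges [ 34.8 113.   35.5 114.2] ctr [411.8 242.9] yaw -17.4
14 edges [ 34.2 111.1  34.9 112.3] ctr [410.1 243.5] yaw -17.4
18 edges [ 33.7 109.2  34.3 110.3] ctr [408.3 244.2] yaw -17.4
22 edges [ 33.1 107.3  33.7 108.4] ctr [406.6 244.8] yaw -17.4
[[387.0, 115.0], [435.6000061035156, 113.19999694824219], [431.20001220703125, 247.0], [388.5, 251.6999969482422]]
10 edges [ 36.5 112.4  36.6 115.3] ctr [413.9 384.9] yaw -8.4
14 edges [ 35.9 110.5  36.  113.3] ctr [412.2 383.2] yaw -8.4
18 edges [ 35.3 108.6  35.3 111.4] ctr [410.4 381.4] yaw -8.4
22 edges [ 34.6 106.6  34.7 109.4] ctr [408.7 379.6] yaw -8.4
```

```bash
python3 -c "
from h import *
go((386,251,1),162.6)"
```

```text
t [-0.0043 -0.01    0.1013] w [ 0.01  -0.007  0.013] |d| 102.0 rows 2.0
```

>>> drive_tool(series=[{"jaw": -1, "tx": -0.004, "ty": -0.007, "tz": 0.045, "wx": 0.01, "wy": -0.007, "wz": 0.013}, {"jaw": -1, "tx": -0.004, "ty": -0.007, "tz": 0.085, "wx": 0.01, "wy": -0.007, "wz": 0.013}, {"jaw": -1, "tx": -0.004, "ty": -0.007, "tz": 0.1, "wx": 0.01, "wy": -0.007, "wz": 0.013}, {"jaw": -1, "tx": -0.004, "ty": -0.007, "tz": 0.1, "wx": 0.01, "wy": -0.007, "wz": 0.013}])

```text
clock: 6.78
tool_pos: [386.8, 246.8, 0.8]
tool_rot: [[-0.953, 0.302, 0.001], [0.302, 0.953, -0.009], [-0.004, -0.008, -1.0]]
wrist_force: [-0.2, -0.0, 0.4]
finger_gap: 85.5
gripper_force: 0.0
```

>>> drive_tool(series=[{"jaw": 1, "tx": 0, "ty": 0, "tz": 0, "wx": 0, "wy": 0, "wz": 0}, {"jaw": 1, "tx": 0, "ty": 0, "tz": 0, "wx": 0, "wy": 0, "wz": 0}, {"jaw": 1, "tx": 0, "ty": 0, "tz": 0, "wx": 0, "wy": 0, "wz": 0}])

```text
clock: 7.15
tool_pos: [388.5, 248.1, 2.7]
tool_rot: [[-0.953, 0.302, 0.005], [0.302, 0.953, -0.006], [-0.007, -0.005, -1.0]]
wrist_force: [2.9, 2.7, -0.2]
finger_gap: 34.6
gripper_force: 60.0
```

>>> drive_tool(series=[{"jaw": 1, "tx": 0, "ty": 0, "tz": -0.03, "wx": 0, "wy": 0, "wz": 0}, {"jaw": 1, "tx": 0, "ty": 0, "tz": -0.03, "wx": 0, "wy": 0, "wz": 0}])

```text
clock: 7.4
tool_pos: [389.1, 248.7, 33.1]
tool_rot: [[-0.953, 0.303, 0.007], [0.303, 0.953, -0.005], [-0.009, -0.003, -1.0]]
wrist_force: [-0.8, -0.4, -1.1]
finger_gap: 34.2
gripper_force: 60.2
```

```bash
python3 -c "
from h import *
st();go((472,92.7,22),186)"
```

```text
t7.40 tcp [389.1 248.7  33.1] yaw 162.4 F [-0.8 -0.4 -1.1] gap 34.2 gf 60.2
t [-0.1261 -0.1235  0.0125] w [-0.005  0.008 -0.412] |d| 177.0 rows 3.0
```

>>> drive_tool(series=[{"jaw": 1, "tx": -0.035, "ty": -0.035, "tz": 0, "wx": 0, "wy": 0, "wz": -0.13}, {"jaw": 1, "tx": -0.075, "ty": -0.075, "tz": 0, "wx": 0, "wy": 0, "wz": -0.27}, {"jaw": 1, "tx": -0.11, "ty": -0.11, "tz": 0, "wx": -0.005, "wy": 0.008, "wz": -0.412}, {"jaw": 1, "tx": -0.126, "ty": -0.122, "tz": 0.01, "wx": -0.005, "wy": 0.008, "wz": -0.412}, {"jaw": 1, "tx": -0.126, "ty": -0.122, "tz": 0.012, "wx": -0.005, "wy": 0.008, "wz": -0.412}])

```text
clock: 8.02
tool_pos: [470.1, 90.4, 19.5]
tool_rot: [[-0.995, -0.1, -0.007], [-0.1, 0.995, -0.004], [0.007, -0.003, -1.0]]
wrist_force: [-0.3, 1.0, -1.4]
finger_gap: 34.0
gripper_force: 60.2
```

>>> drive_tool(series=[{"jaw": 1, "tx": 0, "ty": 0, "tz": 0, "wx": 0, "wy": 0, "wz": 0}])

```text
clock: 8.15
tool_pos: [469.0, 94.3, 20.0]
tool_rot: [[-0.994, -0.106, -0.007], [-0.106, 0.994, -0.002], [0.007, -0.001, -1.0]]
wrist_force: [-0.3, 0.1, -0.3]
finger_gap: 34.2
gripper_force: 60.2
```

```bash
python3 snap.py w4; python3 -c "
from m import *
f,s=load('w4.npz')
c=cv2.convertScaleAbs(f['image'],alpha=1.3)[::-1,::-1]
cv2.imwrite('pics/w4r.png',cv2.cvtColor(c,cv2.COLOR_RGB2BGR))"
```

```text
t8.15 tcp [469.   94.3  20. ] yaw -173.9 F [-0.3  0.1 -0.3] gap 34.2 gf 60.2
[-0.19  0.41 -0.05  1.96  0.03  0.78  1.42]
```

View pics/w4r.png

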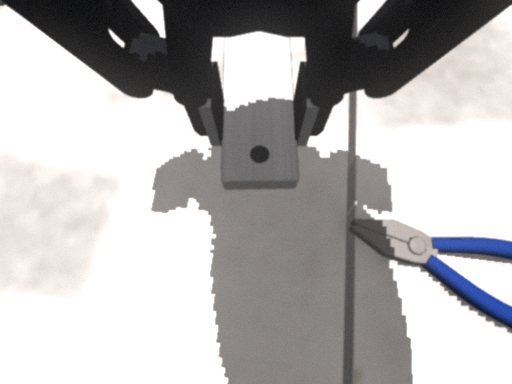

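```bash
python3 -c "
from m import *
f,s=load('w4.npz')
P=px2w(f,[(511-223,383-181),(511-298,383-181)],31,s); print(P.round(1), (P.mean(0)-s['tool_pos']).round(1))
c=P.mean(0)[:2]+55*np.array([np.cos(.1065),np.sin(.1065)]); print('centre',c)
u=np.array([np.cos(.105),np.sin(.105)]); m=np.array([565,102.5]); print('along/lat to mouth',(m-c)@u,(m-c)@[-u[1],u[0]])
go((469.5,92.3,2.5),186)"
```

```text
[[435.4 107.2  31. ]
 [439.   73.4  31. ]] [-31.8  -4.   11. ]
centre [491.89528327  96.10745487]
along/lat to mouth 73.37208164323599 -1.3045598034027395
t [-0.0001 -0.0025  0.0179] w [-0.001 -0.006  0.003] |d| 18.0 rows 1.0
```

>>> drive_tool(series=[{"jaw": 1, "tx": 0, "ty": -0.0015, "tz": 0.01, "wx": 0, "wy": 0, "wz": 0}, {"jaw": 1, "tx": 0, "ty": -0.0015, "tz": 0.0175, "wx": 0, "wy": -0.004, "wz": 0}, {"jaw": 1, "tx": 0, "ty": -0.0015, "tz": 0.0175, "wx": 0, "wy": -0.004, "wz": 0}])

```text
clock: 8.57
tool_pos: [470.2, 92.2, 2.9]
tool_rot: [[-0.994, -0.106, -0.001], [-0.106, 0.994, -0.002], [0.001, -0.002, -1.0]]
wrist_force: [-0.5, 1.0, 0.6]
finger_gap: 34.2
gripper_force: 60.8
```

>>> drive_tool(series=[{"jaw": 1, "tx": -0.008, "ty": 0, "tz": 0, "wx": 0, "wy": 0, "wz": 0}, {"jaw": 1, "tx": -0.016, "ty": 0, "tz": 0, "wx": 0, "wy": 0, "wz": 0}, {"jaw": 1, "tx": -0.022, "ty": 0, "tz": 0, "wx": 0, "wy": 0, "wz": 0}, {"jaw": 1, "tx": -0.025, "ty": 0, "tz": 0, "wx": 0, "wy": 0, "wz": 0}])

```text
clock: 9.07
tool_pos: [495.6, 93.7, 3.0]
tool_rot: [[-0.995, -0.104, -0.001], [-0.104, 0.995, -0.003], [0.002, -0.002, -1.0]]
wrist_force: [-1.4, -0.2, -0.4]
finger_gap: 34.2
gripper_force: 60.8
```

>>> drive_tool(series=[{"jaw": 1, "tx": -0.008, "ty": 0, "tz": 0, "wx": 0, "wy": 0, "wz": 0}, {"jaw": 1, "tx": -0.016, "ty": 0, "tz": 0, "wx": 0, "wy": 0, "wz": 0}, {"jaw": 1, "tx": -0.024, "ty": 0, "tz": 0, "wx": 0, "wy": 0, "wz": 0}, {"jaw": 1, "tx": -0.03, "ty": 0, "tz": 0, "wx": 0, "wy": 0, "wz": 0}])

```text
clock: 9.57
tool_pos: [526.0, 97.1, 3.2]
tool_rot: [[-0.995, -0.104, -0.0], [-0.104, 0.995, -0.002], [0.001, -0.002, -1.0]]
wrist_force: [-0.5, 0.4, -0.3]
finger_gap: 34.1
gripper_force: 60.7
```

>>> drive_tool(series=[{"jaw": 1, "tx": -0.002, "ty": 0, "tz": 0, "wx": 0, "wy": 0, "wz": 0}, {"jaw": 1, "tx": -0.004, "ty": 0, "tz": 0, "wx": 0, "wy": 0, "wz": 0}, {"jaw": 1, "tx": -0.004, "ty": 0, "tz": 0, "wx": 0, "wy": 0, "wz": 0}])

```text
clock: 9.95
tool_pos: [529.4, 97.5, 3.2]
tool_rot: [[-0.995, -0.104, -0.0], [-0.104, 0.995, -0.002], [0.0, -0.002, -1.0]]
wrist_force: [-0.1, -0.5, -1.2]
finger_gap: 34.3
gripper_force: 60.7
```

>>> drive_tool(series=[{"jaw": 1, "tx": -0.002, "ty": 0, "tz": 0, "wx": 0, "wy": 0, "wz": 0}, {"jaw": 1, "tx": -0.003, "ty": 0, "tz": 0, "wx": 0, "wy": 0, "wz": 0}, {"jaw": 1, "tx": -0.003, "ty": 0, "tz": 0, "wx": 0, "wy": 0, "wz": 0}])

```text
clock: 10.32
tool_pos: [529.8, 97.5, 2.7]
tool_rot: [[-0.995, -0.104, -0.006], [-0.104, 0.995, -0.003], [0.006, -0.003, -1.0]]
wrist_force: [-5.6, -0.1, 1.1]
finger_gap: 34.4
gripper_force: 61.1
```

>>> drive_tool(series=[{"jaw": 1, "tx": -0.001, "ty": 0, "tz": 0, "wx": 0, "wy": 0, "wz": 0}, {"jaw": 1, "tx": -0.002, "ty": 0, "tz": 0, "wx": 0, "wy": 0, "wz": 0}])

```text
clock: 10.58
tool_pos: [529.8, 97.5, 2.6]
tool_rot: [[-0.994, -0.104, -0.01], [-0.104, 0.995, -0.004], [0.01, -0.003, -1.0]]
wrist_force: [-10.5, -1.5, 7.1]
finger_gap: 34.0
gripper_force: 61.6
```

Shim b is against the back stop. Release it and go look at the right support.

>>> drive_tool(series=[{"jaw": -1, "tx": 0.004, "ty": 0, "tz": 0, "wx": 0, "wy": 0, "wz": 0}, {"jaw": -1, "tx": 0.004, "ty": 0, "tz": 0, "wx": 0, "wy": 0, "wz": 0}, {"jaw": -1, "tx": 0.004, "ty": 0, "tz": 0, "wx": 0, "wy": 0, "wz": 0}, {"jaw": -1, "tx": 0.004, "ty": 0, "tz": -0.04, "wx": 0, "wy": 0, "wz": 0}, {"jaw": -1, "tx": 0.02, "ty": 0, "tz": -0.09, "wx": 0, "wy": 0, "wz": 0}])

```text
clock: 11.2
tool_pos: [514.9, 95.9, 93.6]
tool_rot: [[-0.995, -0.104, -0.001], [-0.104, 0.995, -0.003], [0.001, -0.002, -1.0]]
wrist_force: [1.9, -0.1, -1.2]
finger_gap: 85.5
gripper_force: 0.0
```

```bash
python3 -c "
from h import *
st();go((523,-256,80),180,-33)"
```

```text
t11.20 tcp [514.9  95.9  93.6] yaw -174.0 F [ 1.9 -0.1 -1.2] gap 85.5 gf 0.0
t [ 0.0285 -0.3508  0.0145] w [ 0.028 -0.576  0.102] |d| 352.0 rows 6.0
```

>>> drive_tool(series=[{"jaw": -1, "tx": 0.005, "ty": -0.06, "tz": 0, "wx": 0, "wy": 0, "wz": 0.02}, {"jaw": -1, "tx": 0.01, "ty": -0.12, "tz": 0, "wx": 0, "wy": -0.12, "wz": 0.04}, {"jaw": -1, "tx": 0.015, "ty": -0.18, "tz": 0, "wx": 0.01, "wy": -0.28, "wz": 0.06}, {"jaw": -1, "tx": 0.02, "ty": -0.24, "tz": 0.005, "wx": 0.02, "wy": -0.44, "wz": 0.08}, {"jaw": -1, "tx": 0.026, "ty": -0.3, "tz": 0.01, "wx": 0.028, "wy": -0.576, "wz": 0.1}])

```text
clock: 11.82
tool_pos: [524.1, -146.5, 86.7]
tool_rot: [[-0.884, -0.035, 0.466], [-0.019, 0.999, 0.039], [-0.467, 0.025, -0.884]]
wrist_force: [0.0, 0.7, 0.3]
finger_gap: 85.6
gripper_force: 0.0
```

```bash
python3 -c "
from h import *
st();go((523,-256,80),180,-33)"
```

```text
t11.82 tcp [ 524.1 -146.5   86.7] yaw -178.8 F [0.  0.7 0.3] gap 85.6 gf 0.0
t [ 0.0062 -0.1095  0.0012] w [ 0.039 -0.091  0.017] |d| 110.0 rows 2.0
```

>>> drive_tool(series=[{"jaw": -1, "tx": 0.003, "ty": -0.05, "tz": 0, "wx": 0.02, "wy": 0, "wz": 0}, {"jaw": -1, "tx": 0.006, "ty": -0.1, "tz": 0, "wx": 0.03, "wy": 0, "wz": 0}, {"jaw": -1, "tx": 0.006, "ty": -0.108, "tz": 0, "wx": 0.03, "wy": 0, "wz": 0}])

```text
clock: 12.2
tool_pos: [523.6, -257.4, 81.1]
tool_rot: [[-0.885, -0.017, 0.465], [-0.016, 1.0, 0.006], [-0.465, -0.002, -0.885]]
wrist_force: [-0.1, -0.2, -0.2]
finger_gap: 85.8
gripper_force: 0.0
```

```bash
python3 snap.py w5; python3 -c "
from m import *
f,s=load('w5.npz')
c=cv2.convertScaleAbs(f['image'][100:310,120:400],alpha=1.5)
c=cv2.resize(c,None,fx=2.8,fy=2.8,interpolation=cv2.INTER_CUBIC)[::-1,::-1]
cv2.imwrite('pics/w5c.png',cv2.cvtColor(c,cv2.COLOR_RGB2BGR))"
```

```text
t12.20 tcp [ 523.6 -257.4   81.1] yaw -179.0 F [-0.1 -0.2 -0.2] gap 85.8 gf 0.0
[ 0.72  0.31 -0.15  2.05 -0.54  0.43  2.63]
```

View pics/w5c.png

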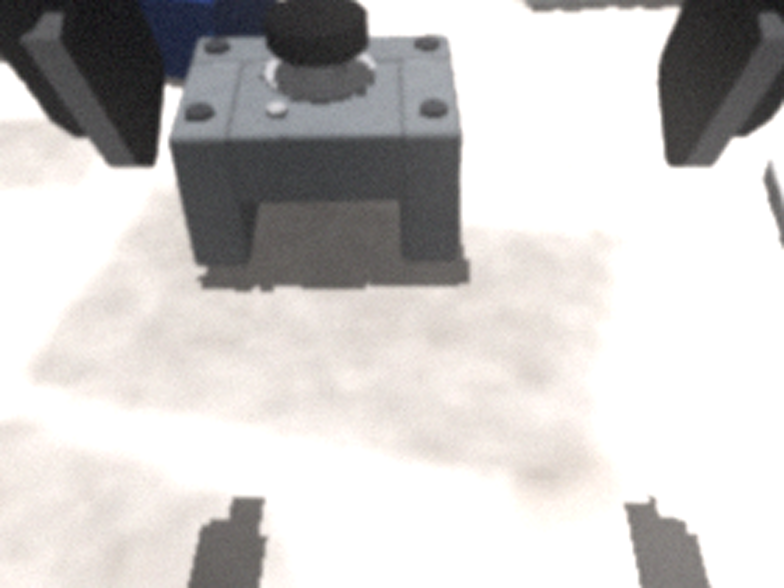

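The right support is clear. Its feet are at (196,265)-(248,264) and (407,262)-(460,261), the slot's top edge runs from (257,200) to (402,199), its top front edge from (172,139) to (462,139), and the pin tip is at (277,109).

```bash
python3 - <<'E'
from slot import *
f,s=load('w5.npz')
conv=lambda L:[(120+280-u/2.8-.5,100+210-v/2.8-.5) for u,v in L]
analyse(f,s,conv,[(196,265),(248,264),(407,262),(460,261)],[(257,200),(330,200),(402,199)],[(174,141),(316,140),(461,139)])
P=px2w(f,conv([(174,141),(461,139)]),46,s);print(P.round(1),P.mean(0))
E
```

```text
feet [[586.6, -190.5, 0.0], [587.4, -206.3, 0.0], [589.4, -254.8, 0.0], [590.2, -271.0, 0.0]]
yaw 2.5
slot [[587.6, -211.9, 23.9], [588.5, -232.7, 23.5], [589.4, -253.3, 23.5]]
top [[586.8, -192.0, 43.6], [588.4, -230.2, 43.4], [590.1, -269.4, 43.2]]
[[ 583.  -193.3   46. ]
 [ 585.7 -269.2   46. ]] [ 584.35261917 -231.24171103   46.        ]
```

The right slot is about 24 mm high, so it takes d (22). Move over R2 to check it.

```bash
python3 -c "
from h import *
go((368,-351,100),180)"
```

```text
t [ 0.1307 -0.0922 -0.0901] w [0.004 0.483 0.019] |d| 184.0 rows 3.0
```

>>> drive_tool(series=[{"jaw": -1, "tx": 0.04, "ty": -0.03, "tz": -0.03, "wx": 0, "wy": 0.16, "wz": 0.006}, {"jaw": -1, "tx": 0.085, "ty": -0.06, "tz": -0.06, "wx": 0, "wy": 0.32, "wz": 0.012}, {"jaw": -1, "tx": 0.125, "ty": -0.09, "tz": -0.085, "wx": 0, "wy": 0.483, "wz": 0.019}, {"jaw": -1, "tx": 0.131, "ty": -0.092, "tz": -0.09, "wx": 0, "wy": 0.483, "wz": 0.019}, {"jaw": -1, "tx": 0.131, "ty": -0.092, "tz": -0.09, "wx": 0, "wy": 0.483, "wz": 0.019}])

```text
clock: 12.88
tool_pos: [369.0, -345.3, 99.0]
tool_rot: [[-1.0, -0.009, 0.0], [-0.009, 1.0, 0.007], [-0.0, 0.007, -1.0]]
wrist_force: [-0.1, 0.9, -0.1]
finger_gap: 85.4
gripper_force: 0.0
```

```bash
python3 snap.py w6
```

```text
t12.88 tcp [ 369.  -345.3   99. ] yaw -179.5 F [-0.1  0.9 -0.1] gap 85.4 gf 0.0
[ 0.6   0.34  0.15  1.82 -0.07  0.99  2.36]
```

View pics/w6.png

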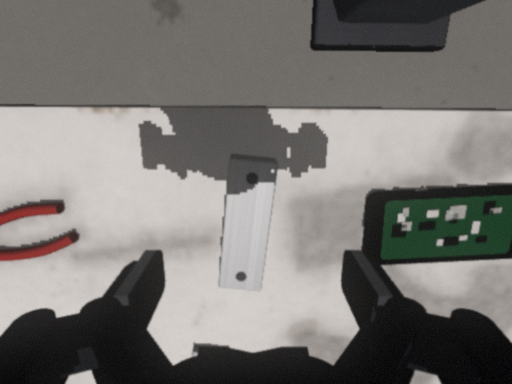

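The shim's corners are at about (229,156), (277,158), (262,290) and (219,287).

```bash
python3 - <<'E'
from m import *
f,s=load('w6.npz')
shim(f,s,[(229,156),(277,158),(262,290),(219,287)])
E
```

```text
[[229.60000610351562, 155.3000030517578], [277.0, 158.0], [259.3999938964844, 291.1000061035156], [218.10000610351562, 286.8999938964844]]
10 edges [ 36.1 119.6  36.5 117.3] ctr [ 394.6 -349.9] yaw -5.6
14 edges [ 35.5 117.5  35.9 115.2] ctr [ 392.8 -349.8] yaw -5.6
18 edges [ 34.9 115.5  35.3 113.2] ctr [ 391.  -349.8] yaw -5.6
22 edges [ 34.2 113.4  34.6 111.2] ctr [ 389.2 -349.7] yaw -5.6
```

```bash
python3 -c "
from h import *
go((365.5,-347.3,3),174.4)"
```

```text
t [ 0.0037 -0.0032  0.0959] w [ 0.008 -0.     0.107] |d| 96.0 rows 2.0
```

>>> drive_tool(series=[{"jaw": -1, "tx": 0.003, "ty": 0, "tz": 0.045, "wx": 0.008, "wy": 0, "wz": 0.107}, {"jaw": -1, "tx": 0.003, "ty": 0, "tz": 0.08, "wx": 0.008, "wy": 0, "wz": 0.107}, {"jaw": -1, "tx": 0.003, "ty": 0, "tz": 0.095, "wx": 0.008, "wy": 0, "wz": 0.107}, {"jaw": -1, "tx": 0.003, "ty": 0, "tz": 0.095, "wx": 0.008, "wy": 0, "wz": 0.107}])

```text
clock: 13.42
tool_pos: [365.4, -345.0, 3.6]
tool_rot: [[-0.995, 0.098, -0.002], [0.098, 0.995, -0.0], [0.002, -0.0, -1.0]]
wrist_force: [1.1, 0.0, 0.1]
finger_gap: 85.4
gripper_force: 0.0
```

>>> drive_tool(series=[{"jaw": 1, "tx": 0, "ty": 0, "tz": 0, "wx": 0, "wy": 0, "wz": 0}, {"jaw": 1, "tx": 0, "ty": 0, "tz": 0, "wx": 0, "wy": 0, "wz": 0}, {"jaw": 1, "tx": 0, "ty": 0, "tz": 0, "wx": 0, "wy": 0, "wz": 0}])

```text
clock: 13.8
tool_pos: [366.3, -347.3, 5.7]
tool_rot: [[-0.995, 0.1, 0.001], [0.1, 0.995, -0.004], [-0.001, -0.004, -1.0]]
wrist_force: [2.5, -1.8, 0.7]
finger_gap: 34.5
gripper_force: 60.8
```

>>> drive_tool(series=[{"jaw": 1, "tx": 0, "ty": 0, "tz": -0.03, "wx": 0, "wy": 0, "wz": 0}, {"jaw": 1, "tx": 0, "ty": 0, "tz": -0.03, "wx": 0, "wy": 0, "wz": 0}])

```text
clock: 14.05
tool_pos: [367.2, -348.0, 36.4]
tool_rot: [[-0.995, 0.1, 0.003], [0.099, 0.995, -0.006], [-0.004, -0.006, -1.0]]
wrist_force: [0.4, -1.6, -1.9]
finger_gap: 34.4
gripper_force: 60.9
```

```bash
python3 -c "
from h import *
st();go((492,-234.8,24),182.3)"
```

```text
t14.05 tcp [ 367.2 -348.    36.4] yaw 174.3 F [ 0.4 -1.6 -1.9] gap 34.4 gf 60.9
t [-0.1129  0.1251  0.0121] w [-0.006  0.003 -0.14 ] |d| 169.0 rows 3.0
```

>>> drive_tool(series=[{"jaw": 1, "tx": -0.035, "ty": 0.035, "tz": 0, "wx": 0, "wy": 0, "wz": -0.05}, {"jaw": 1, "tx": -0.07, "ty": 0.075, "tz": 0, "wx": 0, "wy": 0, "wz": -0.1}, {"jaw": 1, "tx": -0.1, "ty": 0.11, "tz": 0, "wx": -0.006, "wy": 0.003, "wz": -0.14}, {"jaw": 1, "tx": -0.113, "ty": 0.124, "tz": 0.01, "wx": -0.006, "wy": 0.003, "wz": -0.14}, {"jaw": 1, "tx": -0.113, "ty": 0.124, "tz": 0.012, "wx": -0.006, "wy": 0.003, "wz": -0.14}])

```text
clock: 14.68
tool_pos: [489.6, -232.6, 20.2]
tool_rot: [[-0.999, -0.043, -0.007], [-0.043, 0.999, 0.005], [0.007, 0.006, -1.0]]
wrist_force: [-0.8, 0.4, -2.0]
finger_gap: 34.2
gripper_force: 60.9
```

>>> drive_tool(series=[{"jaw": 1, "tx": 0, "ty": 0, "tz": 0, "wx": 0, "wy": 0, "wz": 0}])

```text
clock: 14.8
tool_pos: [487.7, -236.3, 21.0]
tool_rot: [[-0.999, -0.037, -0.007], [-0.037, 0.999, 0.003], [0.007, 0.003, -1.0]]
wrist_force: [-0.2, 0.1, -1.3]
finger_gap: 34.8
gripper_force: 60.9
```

```bash
python3 snap.py w7; python3 -c "
from m import *
f,s=load('w7.npz')
c=cv2.convertScaleAbs(f['image'],alpha=1.3)[::-1,::-1]
cv2.imwrite('pics/w7r.png',cv2.cvtColor(c,cv2.COLOR_RGB2BGR))"
```

```text
t14.80 tcp [ 487.7 -236.3   21. ] yaw -177.9 F [-0.2  0.1 -1.3] gap 34.8 gf 60.9
[ 0.35  0.51  0.09  1.79 -0.06  0.85  2.08]
```

View pics/w7r.png

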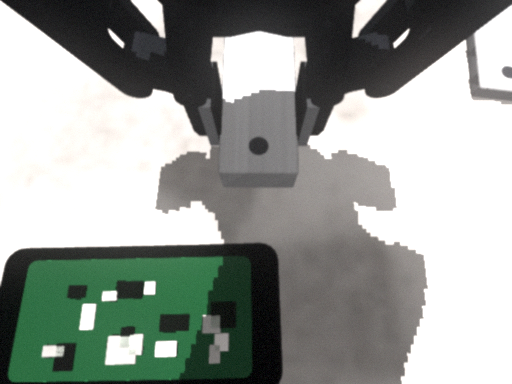

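d is held straight, with its rear top edge from (221,173) to (297,173) in the rotated picture.

```bash
python3 -c "
from m import *
f,s=load('w7.npz')
P=px2w(f,[(511-221,383-173),(511-297,383-173)],37.3,s); print(P.round(1))
a=.037;c=P.mean(0)[:2]+55*np.array([np.cos(a),np.sin(a)]); print('centre',c)
a=.040;u=np.array([np.cos(a),np.sin(a)]); m=np.array([586,-231]); print('along/lat to mouth',(m-c)@u,(m-c)@[-u[1],u[0]])"
```

```text
[[ 456.9 -220.7   37.3]
 [ 458.2 -254.    37.3]]
centre [ 512.51326093 -235.33181092]
along/lat to mouth 73.60118375515138 1.3896601623726905
```

>>> drive_tool(series=[{"jaw": 1, "tx": 0, "ty": 0.0015, "tz": 0.009, "wx": 0, "wy": 0, "wz": 0}, {"jaw": 1, "tx": 0, "ty": 0.0015, "tz": 0.0155, "wx": 0, "wy": -0.004, "wz": 0}, {"jaw": 1, "tx": 0, "ty": 0.0015, "tz": 0.0155, "wx": 0, "wy": -0.004, "wz": 0}])

```text
clock: 15.22
tool_pos: [489.5, -233.0, 6.1]
tool_rot: [[-0.999, -0.04, -0.0], [-0.04, 0.999, 0.004], [0.0, 0.004, -1.0]]
wrist_force: [-0.5, 0.8, -1.0]
finger_gap: 34.9
gripper_force: 60.9
```

>>> drive_tool(series=[{"jaw": 1, "tx": -0.008, "ty": 0, "tz": 0, "wx": 0, "wy": 0, "wz": 0}, {"jaw": 1, "tx": -0.016, "ty": 0, "tz": 0, "wx": 0, "wy": 0, "wz": 0}, {"jaw": 1, "tx": -0.022, "ty": 0, "tz": 0, "wx": 0, "wy": 0, "wz": 0}, {"jaw": 1, "tx": -0.026, "ty": 0, "tz": 0, "wx": 0, "wy": 0, "wz": 0}])

```text
clock: 15.72
tool_pos: [516.4, -231.4, 6.2]
tool_rot: [[-0.999, -0.041, -0.001], [-0.041, 0.999, 0.004], [0.0, 0.004, -1.0]]
wrist_force: [0.4, -0.6, -1.4]
finger_gap: 34.5
gripper_force: 60.8
```

>>> drive_tool(series=[{"jaw": 1, "tx": -0.008, "ty": -0.001, "tz": 0, "wx": 0, "wy": 0, "wz": 0}, {"jaw": 1, "tx": -0.016, "ty": -0.001, "tz": 0, "wx": 0, "wy": 0, "wz": 0}, {"jaw": 1, "tx": -0.024, "ty": -0.001, "tz": 0, "wx": 0, "wy": 0, "wz": 0}, {"jaw": 1, "tx": -0.029, "ty": -0.001, "tz": 0, "wx": 0, "wy": 0, "wz": 0}])

```text
clock: 16.23
tool_pos: [545.9, -231.2, 6.4]
tool_rot: [[-0.999, -0.041, 0.0], [-0.041, 0.999, 0.004], [-0.001, 0.004, -1.0]]
wrist_force: [0.1, 0.7, -1.9]
finger_gap: 34.6
gripper_force: 60.8
```

>>> drive_tool(series=[{"jaw": 1, "tx": -0.003, "ty": 0, "tz": 0, "wx": 0, "wy": 0, "wz": 0}, {"jaw": 1, "tx": -0.004, "ty": 0, "tz": 0, "wx": 0, "wy": 0, "wz": 0}])

```text
clock: 16.48
tool_pos: [548.9, -231.1, 6.3]
tool_rot: [[-0.999, -0.041, -0.001], [-0.041, 0.999, 0.004], [0.001, 0.004, -1.0]]
wrist_force: [-1.1, 0.9, 0.4]
finger_gap: 34.6
gripper_force: 60.9
```

>>> drive_tool(series=[{"jaw": 1, "tx": -0.002, "ty": 0, "tz": 0, "wx": 0, "wy": 0, "wz": 0}, {"jaw": 1, "tx": -0.002, "ty": 0, "tz": 0, "wx": 0, "wy": 0, "wz": 0}])

```text
clock: 16.73
tool_pos: [548.9, -231.3, 5.9]
tool_rot: [[-0.999, -0.04, -0.004], [-0.04, 0.999, 0.005], [0.004, 0.005, -1.0]]
wrist_force: [-4.8, 0.4, 0.7]
finger_gap: 34.4
gripper_force: 61.0
```

>>> drive_tool(series=[{"jaw": 1, "tx": -0.002, "ty": 0, "tz": 0, "wx": 0, "wy": 0, "wz": 0}, {"jaw": 1, "tx": -0.002, "ty": 0, "tz": 0, "wx": 0, "wy": 0, "wz": 0}])

```text
clock: 16.98
tool_pos: [549.0, -231.3, 5.8]
tool_rot: [[-0.999, -0.04, -0.008], [-0.04, 0.999, 0.005], [0.008, 0.006, -1.0]]
wrist_force: [-8.7, 1.9, 2.8]
finger_gap: 34.7
gripper_force: 61.4
```

>>> drive_tool(series=[{"jaw": -1, "tx": 0.004, "ty": 0, "tz": 0, "wx": 0, "wy": 0, "wz": 0}, {"jaw": -1, "tx": 0.004, "ty": 0, "tz": 0, "wx": 0, "wy": 0, "wz": 0}, {"jaw": -1, "tx": 0.004, "ty": 0, "tz": 0, "wx": 0, "wy": 0, "wz": 0}, {"jaw": -1, "tx": 0.004, "ty": 0, "tz": -0.04, "wx": 0, "wy": 0, "wz": 0}, {"jaw": -1, "tx": 0.02, "ty": 0, "tz": -0.09, "wx": 0, "wy": 0, "wz": 0}])

```text
clock: 17.6
tool_pos: [533.9, -231.2, 96.5]
tool_rot: [[-0.999, -0.042, -0.0], [-0.042, 0.999, 0.005], [0.0, 0.005, -1.0]]
wrist_force: [0.6, -0.6, 0.6]
finger_gap: 85.2
gripper_force: 0.0
```

```bash
python3 -c "
from h import *
st();go((523,-257,81),180,-28)"
```

```text
t17.60 tcp [ 533.9 -231.2   96.5] yaw -177.6 F [ 0.6 -0.6  0.6] gap 85.2 gf 0.0
t [ 0.012  -0.0253  0.0154] w [ 0.015 -0.489  0.04 ] |d| 32.0 rows 3.0
```

>>> drive_tool(series=[{"jaw": -1, "tx": 0.03, "ty": -0.025, "tz": 0.01, "wx": 0.005, "wy": -0.16, "wz": 0.01}, {"jaw": -1, "tx": 0.03, "ty": -0.025, "tz": 0.01, "wx": 0.01, "wy": -0.32, "wz": 0.02}, {"jaw": -1, "tx": 0.012, "ty": -0.025, "tz": 0.015, "wx": 0.015, "wy": -0.489, "wz": 0.04}, {"jaw": -1, "tx": 0.012, "ty": -0.025, "tz": 0.015, "wx": 0.015, "wy": -0.489, "wz": 0.04}, {"jaw": -1, "tx": 0.012, "ty": -0.025, "tz": 0.015, "wx": 0.015, "wy": -0.489, "wz": 0.04}])

```text
clock: 18.23
tool_pos: [523.7, -258.2, 82.5]
tool_rot: [[-0.883, 0.0, 0.47], [-0.001, 1.0, -0.002], [-0.47, -0.002, -0.883]]
wrist_force: [0.1, -0.3, 0.3]
finger_gap: 85.2
gripper_force: 0.0
```

```bash
python3 snap.py w8; python3 -c "
from h import *
go((503,79,90),180,-28)"
```

```text
t18.23 tcp [ 523.7 -258.2   82.5] yaw -180.0 F [ 0.1 -0.3  0.3] gap 85.2 gf 0.0
[ 0.71  0.31 -0.14  2.05 -0.56  0.43  2.63]
t [ 0.0149  0.337  -0.0171] w [-0.002  0.002  0.002] |d| 338.0 rows 6.0
```

>>> drive_tool(series=[{"jaw": -1, "tx": 0.012, "ty": 0.06, "tz": -0.017, "wx": 0, "wy": 0, "wz": 0}, {"jaw": -1, "tx": 0.015, "ty": 0.12, "tz": -0.017, "wx": 0, "wy": 0, "wz": 0}, {"jaw": -1, "tx": 0.015, "ty": 0.18, "tz": -0.017, "wx": 0, "wy": 0, "wz": 0}, {"jaw": -1, "tx": 0.015, "ty": 0.24, "tz": -0.017, "wx": 0, "wy": 0, "wz": 0}, {"jaw": -1, "tx": 0.015, "ty": 0.3, "tz": -0.017, "wx": 0, "wy": 0, "wz": 0}])

```text
clock: 18.9
tool_pos: [503.8, -4.5, 89.8]
tool_rot: [[-0.884, -0.002, 0.467], [-0.003, 1.0, -0.002], [-0.467, -0.003, -0.884]]
wrist_force: [0.3, -2.0, -0.5]
finger_gap: 85.1
gripper_force: 0.0
```

>>> drive_tool(series=[{"jaw": -1, "tx": 0, "ty": 0.036, "tz": 0, "wx": 0, "wy": 0, "wz": 0}, {"jaw": -1, "tx": 0, "ty": 0.036, "tz": 0, "wx": 0, "wy": 0, "wz": 0}, {"jaw": -1, "tx": 0, "ty": 0.036, "tz": 0, "wx": 0, "wy": 0, "wz": 0}])

```text
clock: 19.27
tool_pos: [502.8, 29.0, 88.7]
tool_rot: [[-0.885, -0.0, 0.466], [-0.002, 1.0, -0.002], [-0.466, -0.003, -0.885]]
wrist_force: [0.3, -0.2, -0.2]
finger_gap: 85.4
gripper_force: 0.0
```

```bash
python3 snap.py w9; python3 -c "
from m import *
L=[]
for n,c0 in (('w8',120),('w9',120)):
    f,s=load(n+'.npz')
    c=cv2.convertScaleAbs(f['image'][80:290,c0:c0+270],alpha=1.5)
    L.append(cv2.resize(c,None,fx=1.45,fy=1.9,interpolation=cv2.INTER_CUBIC)[::-1,::-1])
cv2.imwrite('pics/w89.png',cv2.cvtColor(np.hstack(L),cv2.COLOR_RGB2BGR))"
```

```text
t19.27 tcp [502.8  29.   88.7] yaw -179.9 F [ 0.3 -0.2 -0.2] gap 85.4 gf 0.0
[-0.21  0.11  0.08  2.29  0.22  0.27  1.23]
```

View pics/w89.png

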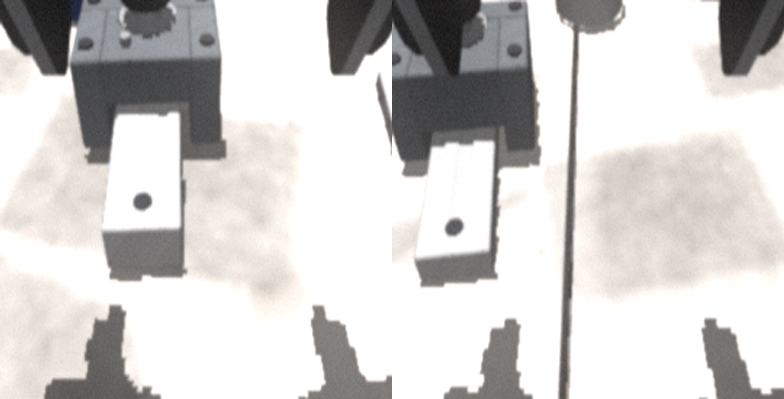

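Left half: d is in the right support, with the pin visibly raised at (125,38). Right half: b is fully in under the left support. Next, press the caps, starting with the left one at about (600,106).

```bash
python3 -c "
from h import *
go((600,106,85),180)"
```

```text
t [-0.0847  0.0784  0.0482] w [-0.003  0.484 -0.002] |d| 125.0 rows 3.0
```

>>> drive_tool(series=[{"jaw": 1, "tx": 0, "ty": 0.04, "tz": -0.01, "wx": 0, "wy": 0.16, "wz": 0}, {"jaw": 1, "tx": -0.02, "ty": 0.07, "tz": 0, "wx": 0, "wy": 0.32, "wz": 0}, {"jaw": 1, "tx": -0.06, "ty": 0.078, "tz": 0.02, "wx": 0, "wy": 0.484, "wz": 0}, {"jaw": 1, "tx": -0.084, "ty": 0.078, "tz": 0.044, "wx": 0, "wy": 0.484, "wz": 0}, {"jaw": 1, "tx": -0.084, "ty": 0.078, "tz": 0.044, "wx": 0, "wy": 0.484, "wz": 0}])

```text
clock: 19.95
tool_pos: [598.9, 102.5, 85.8]
tool_rot: [[-1.0, 0.007, -0.002], [0.007, 1.0, -0.004], [0.002, -0.004, -1.0]]
wrist_force: [0.1, -0.1, -0.0]
finger_gap: 0.0
gripper_force: 0.0
```

>>> drive_tool(series=[{"jaw": 1, "tx": 0, "ty": 0, "tz": 0, "wx": 0, "wy": 0, "wz": 0}, {"jaw": 1, "tx": 0, "ty": 0, "tz": 0, "wx": 0, "wy": 0, "wz": 0}, {"jaw": 1, "tx": 0, "ty": 0, "tz": 0, "wx": 0, "wy": 0, "wz": 0}])

```text
clock: 20.32
tool_pos: [595.8, 105.8, 88.5]
tool_rot: [[-1.0, 0.002, -0.0], [0.002, 1.0, -0.002], [0.0, -0.002, -1.0]]
wrist_force: [1.0, 0.8, -0.4]
finger_gap: 0.0
gripper_force: 0.0
```

```bash
python3 snap.py w10; python3 -c "
from m import *
f,s=load('w10.npz')
go((600,106,67),180)
print(w2px(f,[(600,106,64),(552,101,14)],s))"
```

```text
t20.32 tcp [595.8 105.8  88.5] yaw 179.9 F [ 1.   0.8 -0.4] gap 0.0 gf 0.0
[-0.2   0.53 -0.    1.55  0.    1.06  1.36]
t [-0.0041  0.0002  0.0215] w [-0.002 -0.    -0.002] |d| 22.0 rows 1.0
[[252.52083822 239.55413774]
 [245.55674792 145.99678181]]
```

>>> drive_tool(series=[{"jaw": 1, "tx": -0.004, "ty": 0, "tz": 0.01, "wx": 0, "wy": 0, "wz": 0}, {"jaw": 1, "tx": -0.004, "ty": 0, "tz": 0.02, "wx": 0, "wy": 0, "wz": 0}, {"jaw": 1, "tx": -0.004, "ty": 0, "tz": 0.024, "wx": 0, "wy": 0, "wz": 0}, {"jaw": 1, "tx": -0.004, "ty": 0, "tz": 0.028, "wx": 0, "wy": 0, "wz": 0}, {"jaw": 1, "tx": -0.004, "ty": 0, "tz": 0.032, "wx": 0, "wy": 0, "wz": 0}])

```text
clock: 21.0
tool_pos: [599.8, 105.6, 56.0]
tool_rot: [[-1.0, 0.002, -0.002], [0.002, 1.0, -0.002], [0.002, -0.002, -1.0]]
wrist_force: [-4.5, -0.2, 21.6]
finger_gap: 0.1
gripper_force: 13.4
```

>>> drive_tool(series=[{"jaw": 1, "tx": 0, "ty": 0, "tz": 0.001, "wx": 0, "wy": 0, "wz": 0}, {"jaw": 1, "tx": 0, "ty": 0, "tz": 0.002, "wx": 0, "wy": 0, "wz": 0}, {"jaw": 1, "tx": 0, "ty": 0, "tz": 0.003, "wx": 0, "wy": 0, "wz": 0}])

```text
clock: 21.38
tool_pos: [600.0, 105.6, 56.0]
tool_rot: [[-1.0, 0.002, -0.002], [0.002, 1.0, -0.002], [0.002, -0.002, -1.0]]
wrist_force: [-8.3, -1.0, 22.1]
finger_gap: -0.4
gripper_force: 10.7
```

The left cap is home at z = 56. Now the right one.

>>> drive_tool(series=[{"jaw": 1, "tx": 0, "ty": 0, "tz": -0.04, "wx": 0, "wy": 0, "wz": 0}, {"jaw": 1, "tx": -0.005, "ty": -0.06, "tz": -0.045, "wx": 0, "wy": 0, "wz": 0}, {"jaw": 1, "tx": -0.01, "ty": -0.12, "tz": -0.045, "wx": 0, "wy": 0, "wz": 0}, {"jaw": 1, "tx": -0.015, "ty": -0.18, "tz": -0.045, "wx": 0, "wy": 0, "wz": 0}, {"jaw": 1, "tx": -0.02, "ty": -0.24, "tz": -0.045, "wx": 0, "wy": 0, "wz": 0}])

```text
clock: 22.0
tool_pos: [619.9, -136.0, 97.9]
tool_rot: [[-1.0, 0.002, -0.001], [0.002, 1.0, -0.002], [0.001, -0.002, -1.0]]
wrist_force: [1.0, -0.1, -0.9]
finger_gap: 0.2
gripper_force: 0.0
```

>>> drive_tool(series=[{"jaw": 1, "tx": 0, "ty": -0.05, "tz": 0, "wx": 0, "wy": 0, "wz": 0}, {"jaw": 1, "tx": 0, "ty": -0.095, "tz": 0, "wx": 0, "wy": 0, "wz": 0}, {"jaw": 1, "tx": 0, "ty": -0.095, "tz": 0, "wx": 0, "wy": 0, "wz": 0}, {"jaw": 1, "tx": 0, "ty": -0.095, "tz": 0, "wx": 0, "wy": 0, "wz": 0}])

```text
clock: 22.5
tool_pos: [619.6, -228.5, 97.7]
tool_rot: [[-1.0, 0.002, -0.001], [0.002, 1.0, -0.001], [0.001, -0.001, -1.0]]
wrist_force: [-0.3, 1.6, -0.3]
finger_gap: -0.0
gripper_force: 0.0
```

```bash
python3 -c "
from h import *
st();go((622,-230,67),180)"
```

```text
t22.50 tcp [ 619.6 -228.5   97.7] yaw 179.9 F [-0.3  1.6 -0.3] gap -0.0 gf 0.0
t [-0.0024 -0.0015  0.0307] w [-0.001 -0.001 -0.002] |d| 31.0 rows 1.0
```

>>> drive_tool(series=[{"jaw": 1, "tx": -0.002, "ty": -0.001, "tz": 0.02, "wx": 0, "wy": 0, "wz": 0}, {"jaw": 1, "tx": -0.002, "ty": -0.001, "tz": 0.029, "wx": 0, "wy": 0, "wz": 0}, {"jaw": 1, "tx": -0.002, "ty": -0.001, "tz": 0.034, "wx": 0, "wy": 0, "wz": 0}, {"jaw": 1, "tx": -0.002, "ty": -0.001, "tz": 0.038, "wx": 0, "wy": 0, "wz": 0}, {"jaw": 1, "tx": -0.002, "ty": -0.001, "tz": 0.042, "wx": 0, "wy": 0, "wz": 0}])

```text
clock: 23.12
tool_pos: [621.9, -229.4, 57.1]
tool_rot: [[-1.0, 0.002, -0.001], [0.002, 1.0, -0.001], [0.001, -0.001, -1.0]]
wrist_force: [-2.3, 2.4, 6.2]
finger_gap: -0.5
gripper_force: 2.5
```

>>> drive_tool(series=[{"jaw": 1, "tx": 0, "ty": 0, "tz": 0.001, "wx": 0, "wy": 0, "wz": 0}, {"jaw": 1, "tx": 0, "ty": 0, "tz": 0.003, "wx": 0, "wy": 0, "wz": 0}, {"jaw": 1, "tx": 0, "ty": 0, "tz": 0.003, "wx": 0, "wy": 0, "wz": 0}])

```text
clock: 23.5
tool_pos: [621.9, -229.4, 56.1]
tool_rot: [[-1.0, 0.002, -0.0], [0.002, 1.0, -0.001], [0.0, -0.001, -1.0]]
wrist_force: [-5.3, 3.7, 12.1]
finger_gap: -0.2
gripper_force: 6.2
```

>>> drive_tool(series=[{"jaw": -1, "tx": 0, "ty": 0, "tz": -0.045, "wx": 0, "wy": 0, "wz": 0}, {"jaw": -1, "tx": 0.03, "ty": 0.05, "tz": -0.06, "wx": 0, "wy": 0, "wz": 0}, {"jaw": -1, "tx": 0.06, "ty": 0.1, "tz": -0.06, "wx": 0, "wy": 0, "wz": 0}, {"jaw": -1, "tx": 0.09, "ty": 0.15, "tz": -0.06, "wx": 0, "wy": 0, "wz": 0}, {"jaw": -1, "tx": 0.11, "ty": 0.2, "tz": -0.06, "wx": 0, "wy": 0, "wz": 0}])

```text
clock: 24.12
tool_pos: [511.5, -29.3, 113.2]
tool_rot: [[-1.0, 0.003, 0.001], [0.003, 1.0, -0.003], [-0.001, -0.003, -1.0]]
wrist_force: [1.1, 0.8, -0.0]
finger_gap: 85.2
gripper_force: 0.0
```

>>> drive_tool(series=[{"jaw": -1, "tx": 0.01, "ty": 0.05, "tz": 0.0, "wx": 0, "wy": -0.1, "wz": 0}, {"jaw": -1, "tx": 0.01, "ty": 0.1, "tz": 0.0, "wx": 0, "wy": -0.22, "wz": 0}, {"jaw": -1, "tx": 0.01, "ty": 0.125, "tz": 0.01, "wx": 0, "wy": -0.35, "wz": 0}, {"jaw": -1, "tx": 0.01, "ty": 0.125, "tz": 0.02, "wx": 0, "wy": -0.48, "wz": 0}, {"jaw": -1, "tx": 0.01, "ty": 0.125, "tz": 0.02, "wx": 0, "wy": -0.48, "wz": 0}])

```text
clock: 24.75
tool_pos: [497.2, 94.0, 89.4]
tool_rot: [[-0.891, -0.001, 0.454], [-0.004, 1.0, -0.005], [-0.454, -0.006, -0.891]]
wrist_force: [-0.3, -0.2, 0.3]
finger_gap: 85.5
gripper_force: 0.0
```

```bash
python3 snap.py w11; python3 -c "
from m import *
f,s=load('w11.npz'); print(w2px(f,[(577,115,46)],s))
a=cv2.resize(cv2.convertScaleAbs(f['image'][60:330],alpha=1.5),None,fx=.94*.8,fy=.94)
a=cv2.resize(cv2.convertScaleAbs(f['image'][120:300,120:400],alpha=1.5),(420,400),interpolation=cv2.INTER_CUBIC)[::-1,::-1]
t=cv2.resize(cv2.convertScaleAbs(grab_frame('top')['image'][120:270,170:410],alpha=1.5),(380,400),interpolation=cv2.INTER_CUBIC)
cv2.imwrite('pics/fin.png',cv2.cvtColor(np.hstack([a,t]),cv2.COLOR_RGB2BGR))"
```

```text
t24.75 tcp [497.2  94.   89.4] yaw -179.7 F [-0.3 -0.2  0.3] gap 85.5 gf 0.0
[-0.36  0.12  0.03  2.26  0.46  0.34  0.84]
[[278.38484172 264.72427763]]
```

View pics/fin.png

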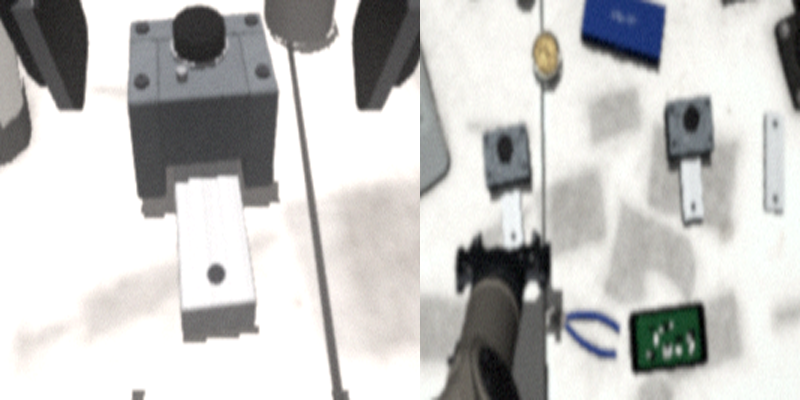

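Left: the pin is raised at (180,73), the cap is flat on the top, and shim b sticks out straight. Right (top view): both shims are in and both caps are down. Quick numeric check of how far b sticks out, then hand in.

```bash
python3 -c "
from m import *
f,s=load('w11.npz')
cv=lambda u,v:(400-u*280/420,300-v*180/400)
P=px2w(f,[cv(183,308),cv(256,302)],14,s); F=px2w(f,[cv(137,197),cv(272,200)],0,s); print(P.round(1),F.round(1),'out',np.linalg.norm(P.mean(0)[:2]-[565.3,102.5]))
import station; print(station.job_done())"
```

```text
[[496.8 111.5  14. ]
 [499.5  77.7  14. ]] [[564.  143.2   0. ]
 [563.1  64.2   0. ]] out 67.63872807923583
the job is handed in; nothing more can be done
None
```

I put shim b (14 mm) in the left support and shim d (22 mm) in the right one, both slid in to the back stop with the feeler pins raised. I then pressed both caps fully down and handed the job in at about 25 s; I chose the shims by measuring the slot heights in camera views, not by trial.

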